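# Load a sample boat into a tube furnace with the push rod

## Robot

A 6-joint arm with a two-finger parallel gripper is mounted at the origin on the work surface. World frame = base frame: x ahead of the robot, y to its left, z up, the work surface at z = 0. Lengths are in m, angles in rad, forces in N, time in s.
With the tool pointing down it reaches from about 0.35 to 0.85 m from the base axis. Payload 8.1 kg.
Tool frame: the origin (TCP) lies on the centre line of the jaws, within the pads' length; the fingertips stand 11 mm ahead of it and the grasp point (between the pads) lies 8 mm behind it (tip_extent is the z of the fingertips in the tool frame, in m); z points along the fingers, y is the direction in which the jaws open and shut (so a half turn about z gives the same grasp; the last joint's range is limited). The gripper opens to 93 mm and grips with 3 to 60 N. Pads are 15 mm wide; open, the fingers measure 128 mm over their backs; the gripper's body (75 mm by 188 mm) begins 65 mm behind the grasp point.
Start: joints at [-1.421, 0.13, 1.488, -0, 1.523, -0.085], TCP at [0.14, -0.584, 0.23] pointing down, gripper open.
Joint ranges: [-2.96, 2.96], [-0.89, 2.26], [0.02, 2.5], [-1.34, 4.48], [0, 2.73], [-2.66, 2.66]. Speed limits (rad/s): [2.39, 2.39, 2.79, 3.14, 3.14, 3.14].

## Interface

Orientations are given as a unit quaternion [x, y, z, w].
In Python, from workcell import * gives the robot as it stands.
- The arm moves only by the tool servo_tool, never from a script. Its argument "motion" is one flat list of numbers, 4 for each row, row after row: the shift along the world's x, y, z in m, then the turn about the world's z in rad. In form: [x, y, z, yaw, x, y, z, yaw, ...]. A call has exactly 8 rows; each row is the pose to reach, as a shift and turn from the pose measured when the call began; what a row does not reach only later rows make up. A row lasts 1/10 s, in which the tool goes at most 50 mm and 8.59 degrees, less where a joint would pass 70% of its speed; a pose out of reach is approached as far as the arm can. A call with a gripper value outside its range is refused whole. "fingers" is the finger opening in m, from 0 to 0.093, set as the call begins (left out, the last holds). The fingers move at their own pace and stop on an object; the grip force is fixed at half the most. Time passes only in rows, so rows that repeat a pose let the fingers close, or fill a call up. It gives the time, the measured TCP pose, the force and the opening at its end, in the units of the state.
- get_state(): the state, without advancing time (a new reading comes with each control period).
- grab_frame(name): name is "scene" or "top" or "wrist"; returns a dict with "img" (480x640x3 uint8, red, green, blue), "range_z" (480x640 float32, m along the optical axis (not along the pixel's ray), 0 where there is no reading), "vertical_fov" (degrees; the focal length in pixels is half the picture's height over the tangent of half this angle, whatever the lens; pixels are square), "cx", "cy" (the principal point, pixels), "R" (3x3) and "t" (3): a world point X has camera coordinates R X + t; the wrist camera has in their place "hand_eye" (4x4, takes a point from camera to tool coordinates, whose origin is the TCP and whose axes are the flange's). Camera axes: x right, y down, z forward; pixel columns grow to the right and rows downward; lengths in m; the calibration is good to about 2 mm. A picture is of the moment at which its call begins: read the wrist's pose just before it.
- hand_in(): hands the job in, once; it reports no verdict.
The state is a dict: "t": time; "joint_positions": joint angles; "joint_vel": joint speeds; "tau": joint torques, N m; "tcp_pos": TCP position; "tool_rot": TCP orientation; "wrist_force": force on the tool from outside, world axes, zero at the start; "moment": the same for the moment, N m; "finger_gap": finger opening in m.
Only numpy, scipy, OpenCV 4.12 (cv2) and the standard library are available. Lean on these libraries where they do the work, as an engineer would, in place of code of your own. Each camera call takes 0.05 s, during which the arm holds its last target.

## Task

Take the boat with the dark pellet in it out of the carrier tray and stand it in the loading trough of the cold tube furnace without dropping it or losing the pellet (the trough leaves room for fingers only at the boat's two ends, so the clay tile is there for setting it down and changing your grip). Then, with the push rod, ease the boat in gentle nudges along the trough and into the tube until it meets the stop, which is out of sight inside; do not shove it fast or ram the stop. Draw the rod out and lay it back in its stand the way it lay, leaving the two empty boats, the bottles and the beaker where they are.

Things in the scene. Friction and masses are not known exactly. Their poses are not given: they have to be found in the camera images.
- boat_center (a point): Centre (half-way up) of the loaded boat: loose white ceramic open-topped boat 60 long (its x) x 36 wide (y) x 25 high (z), walls 4, floor 5, about 70 g. Its place among the three in the tray changes; its x lies along the tray. There its ends are 7 mm from its neighbours or the tray's end cheeks, so it can be taken only by its long sides.
- boat: The same loaded boat, origin at the centre of its underside, axes as above.
- pellet_center (a point): Centre of the loose pressed pellet, a dark grey disc 20 in diameter and 10 high, lying on the floor of the loaded boat.
- spare_a_center (a point): Centre (half-way up) of an empty boat of the same kind in the tray; leave it.
- spare_b_center (a point): Centre (half-way up) of the other empty boat in the tray; leave it.
- tray: Fixed dark steel carrier tray, 222 (x) x 62 (y), floor plate 6 thick with no side walls, end cheeks 28 high; origin at the centre of its underside. The three boats stand on it end to end along its x, 67 mm apart.
- tile: Fixed square clay tile 92 x 92 x 8 thick lying on the bench, clear, for setting things down; origin at the centre of its underside.
- furnace: Fixed white tube furnace; origin on the bench below the mouth of its tube, +x points into the tube, z up. Trough and tube are one straight channel 44 wide inside with a flat floor 130 above the bench. The casing starts 70 mm behind the mouth and is 280 wide, 300 high.
- trough (a point): Middle of the loading trough's floor, 65 mm in front of the mouth; x points into the tube. The trough is 130 long, open at the top and at its outer end, and runs into the tube without a step. Its side walls rise 24 above its floor and are 5 thick: a boat in it cannot be held by its long sides, but its ends are free.
- mouth (a point): Middle of the tube's floor at its mouth, where its roof begins (an arch, 44 above the floor at its top); x points into the tube.
- stop: Fixed thermocouple rod that enters from the rear; origin at a collar farther back on it, x as the furnace's. Its inner end, out of sight in the tube, is a rigid flat baffle 34 in diameter across the tube: the stop. Its depth changes: its face is between 85 and 145 mm behind the mouth, found by feel. Until then the boat slides with under 1.5 N.
- rod_grip (a point): Middle of the push rod's grip place, on its axis. The loose rod (120 g) lies level along its x, which points to its pushing end: a square wooden handle 16 x 16 from 60 mm behind this point to 50 mm in front, then a ceramic stem 6 in diameter ending in a flat disc 18 in diameter. The handle's sides are upright, for a grasp from above.
- rod_tip (a point): Centre of the front face of the push rod's disc, 284 mm in front of rod_grip.
- rod: The same push rod, origin at rod_grip, axes as above.
- cradle (a point): Where rod_grip belongs on the fixed grey rod stand, 60 mm above the bench; x along the rod towards its disc. An open-topped cradle (22 wide at its floor, wider above) holds the handle 42 to 52 mm behind this point, an open V the stem 200 mm in front; between them nothing is higher than 8 mm above the bench.
- wash_bottle: Loose clear wash bottle with red cap, 62 in diameter, 195 high; leave it. Origin at the centre of its underside.
- beaker: Loose glass beaker 72 in diameter, 85 high; leave it. Origin at the centre of its underside.
- jar: Loose amber glass bottle (a jar with a black lid) 60 in diameter, 85 high; leave it. Origin at the centre of its underside.
Mind the look-alikes: they are no part of the job. Leave any green look-alike of the boat alone.

How it is judged:
On the way, in this order (a step that is already met when the one before it is completed fails the run):
1. the loaded boat stands in the loading trough, let go, with its pellet in it (x of boat_center in the frame of trough between -0.06 and 0.06 m and y of boat_center in the frame of trough between -0.01 and 0.01 m and z of boat_center in the frame of trough between 0.008 and 0.016 m and x of pellet_center in the frame of boat_center between -0.028 and 0.028 m and y of pellet_center in the frame of boat_center between -0.017 and 0.017 m and z of pellet_center in the frame of boat_center between -0.012 and 0.012 m and contact force between boat and the fingers below 0.05 N and linear speed of boat below 0.02 m/s), for 0.1 s.
2. the push rod, not a finger, brings the boat up against the stop in the tube (x of boat_center in the frame of stop between -0.133 and -0.12 m and y of boat_center in the frame of stop between -0.012 and 0.012 m and z of boat_center in the frame of stop between -0.014 and 0 m and contact force between rod and boat above 0.05 N and contact force between boat and the fingers below 0.05 N).
At the end, for the whole second after the job is handed in: The loaded boat stands upright and at rest inside the furnace tube with its inner end against the stop (within 3 mm) and its pellet still in it; the push rod lies at rest in both supports of its stand, pointing as before, within 20 mm of where it lay; nothing is held (x of boat_center in the frame of stop between -0.133 and -0.12 m and y of boat_center in the frame of stop between -0.012 and 0.012 m and z of boat_center in the frame of stop between -0.014 and 0 m and x of pellet_center in the frame of boat_center between -0.028 and 0.028 m and y of pellet_center in the frame of boat_center between -0.017 and 0.017 m and z of pellet_center in the frame of boat_center between -0.012 and 0.012 m and angle between the x axis of boat_center and the x axis of stop, either way round below 0.12 rad and angle between boat_center's own z axis and vertical below 0.06 rad and linear speed of each of boat, rod below 0.01 m/s and distance between rod_grip and cradle below 0.02 m and z of rod_grip in the frame of cradle between -0.005 and 0.005 m and z of rod_tip in the frame of cradle between -0.008 and 0.008 m and y of rod_tip in the frame of cradle between -0.01 and 0.01 m and x of rod_tip in the frame of cradle between 0.25 and 0.32 m); the robot touches nothing.
It fails at once if the boat is dropped or shot along: it moves faster than 0.35 m/s while the fingers do not hold it (contact force between boat and the fingers below 0.05 N and linear speed of boat above 0.35 m/s).
It fails at once if the stop is rammed: the boat presses on it with more than 45 N (contact force between boat and stop above 45 N).
It fails at once if the pellet leaves the boat (distance between pellet_center and boat_center above 0.04 m).
It fails at once if an empty boat is moved by more than 15 mm (distance of any of spare_a_center, spare_b_center from where it was at the start of the episode above 0.015 m).
It fails at once if the wash bottle, beaker or jar is moved by more than 20 mm or tipped over (distance of any of wash_bottle, beaker, jar from where it was at the start of the episode above 0.02 m or angle between any of wash_bottle, beaker, jar's own z axis and vertical above 0.5 rad).
It also fails if it takes over 72 s, if anything falls off the work surface, if the arm or the gripper's body presses on something with over 40 N, if the wrist force passes 120 N, or if a joint passes its speed limit or range.

## Working session

There is one attempt and no reset: what is moved stays moved. The work goes in short steps, Python scripts to look and compute and a tool call to move; the robot and the scene stay as the last step left them, time stands still between calls to the robot, and variables do not carry over. Pictures are saved under pics/ and viewed, and the job is handed in when it is done.

Besides the shell and the picture viewer there is one more tool, called after "Call:" by a JSON object that holds its "method" and its "body". servo_tool: Moves the arm, as the interface text tells. Its arguments: {"type":"object","properties":{"motion":{"type":"array","items":{"type":"number"}},"fingers":{"type":"number"}},"required":["motion"]}

```bash
ls; mkdir -p pics; python3 - <<'E'
from workcell import *
import cv2,numpy as np,pickle
print(get_state())
for n in ["scene","top","wrist"]:
    f=grab_frame(n); cv2.imwrite(f"pics/{n}0.png",f["img"][:,:,::-1]); pickle.dump(f,open(f"{n}0.pkl","wb"))
    print(n,{k:v for k,v in f.items() if k not in("img","range_z")})
    z=f["range_z"]; print((z>0).mean(), z[z>0].min() if (z>0).any() else 0, z.max())
E
```

```text
pics
{'t': 0.0, 'joint_positions': array([-1.42138725e+00,  1.31161273e-01,  1.48927680e+00, -1.39209325e-05,
        1.52299711e+00, -8.53842433e-02]), 'joint_vel': array([ 1.12272651e-03,  6.57366128e-04, -4.96129312e-04, -7.10177653e-05,
       -3.76528282e-04, -3.23897118e-04]), 'tau': array([-2.91551056e-03, -5.59858632e+01, -4.91755199e+01,  7.62489508e-02,
        3.51047341e-02, -1.87547307e-04]), 'tcp_pos': array([ 0.13952888, -0.58298482,  0.22858873]), 'tool_rot': array([ 9.93116462e-01,  1.17127473e-01, -3.64355716e-05, -9.20571862e-04]), 'wrist_force': array([-0.6994249 ,  1.28233635,  0.11835526]), 'moment': array([ 0.00821526,  0.0400285 , -0.01355343]), 'finger_gap': 0.093427949844316}
scene {'vertical_fov': 51.80090567407592, 'cx': 313.26287304015284, 'cy': 237.19272577595595, 'R': array([[ 0.3952252 ,  0.9184945 , -0.01284113],
       [ 0.73158266, -0.32318992, -0.60027917],
       [-0.55550324,  0.22785111, -0.79968745]]), 't': array([-0.23625115, -0.36423034,  1.66790261])}
0.9959798177083333 0.9495193 3.3188024
top {'vertical_fov': 47.09438625980306, 'cx': 330.74215026087904, 'cy': 239.11214841194933, 'R': array([[ 0.00766334, -0.99975622,  0.02070676],
       [-0.99704491, -0.00922215, -0.07626534],
       [ 0.07643771, -0.02006113, -0.99687252]]), 't': array([-0.01913682,  0.59360205,  1.41792872])}
0.9960286458333333 0.74978364 2.3337376
wrist {'vertical_fov': 64.24011880548728, 'cx': 322.56682650167545, 'cy': 237.49532528227365, 'hand_eye': array([[ 9.23809302e-04, -9.61840901e-01, -2.73607799e-01,
         7.61677453e-02],
       [ 9.99999565e-01,  8.53537159e-04,  3.75873607e-04,
         8.70259407e-04],
       [-1.27996185e-04, -2.73608028e-01,  9.61841271e-01,
        -1.55478561e-01],
       [ 0.00000000e+00,  0.00000000e+00,  0.00000000e+00,
         1.00000000e+00]])}
0.9958365885416667 0.05833449 0.6457101
```

View pics/scene0.png

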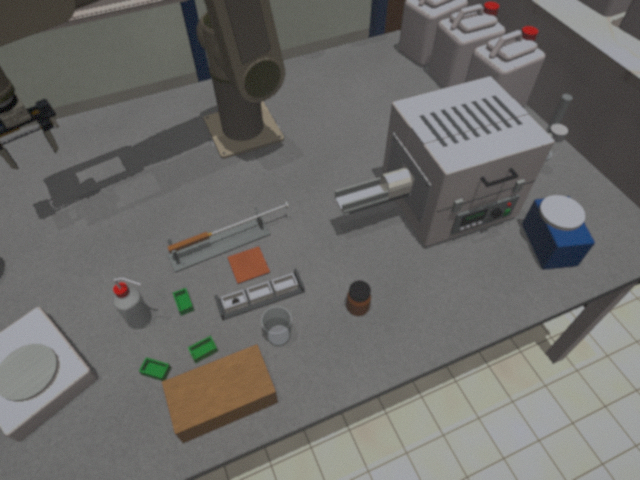

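View pics/top0.png

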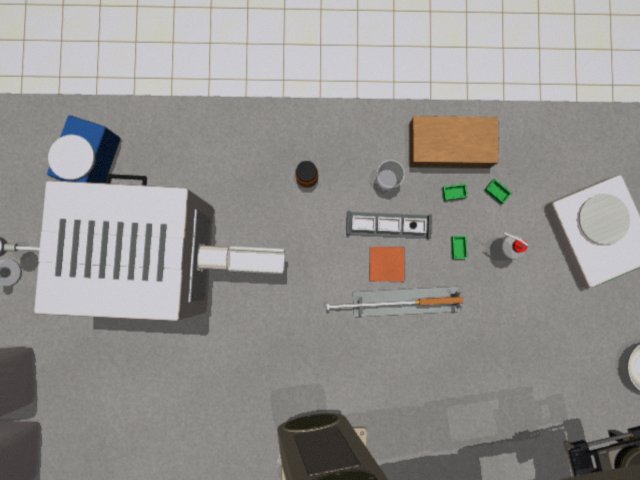

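View pics/wrist0.png

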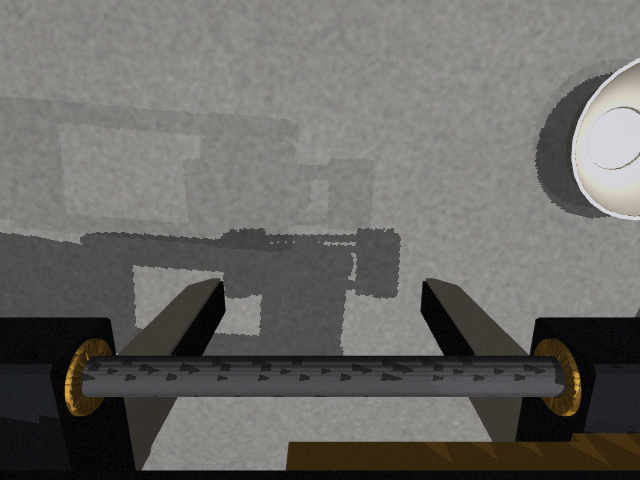

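The top view shows furnace at left (trough ends at col 285, row 262), tray at (390,225) with the pellet in the right boat (413,225), tile at (387,264), and the rod along row ~302, disc at col 328. Next I'll measure these points.

```bash
cat > h.py <<'E'
import numpy as np,cv2,pickle
from scipy.spatial.transform import Rotation as Ro
def foc(f): return f["img"].shape[0]/2/np.tan(np.radians(f["vertical_fov"])/2)
def ext(f,st=None):
    "camera->world R,t"
    if "R" in f: return f["R"].T, -f["R"].T@f["t"]
    Rt=Ro.from_quat(st["tool_rot"]).as_matrix(); H=f["hand_eye"]
    return Rt@H[:3,:3], Rt@H[:3,3]+st["tcp_pos"]
def cloud(f,st=None):
    R,t=ext(f,st); F=foc(f); v,u=np.mgrid[0:480,0:640]; z=f["range_z"]
    P=np.stack([(u-f["cx"])/F*z,(v-f["cy"])/F*z,z],-1)
    return P@R.T+t
def ray(f,uv,z,st=None):
    R,t=ext(f,st); F=foc(f); uv=np.atleast_2d(uv).astype(float)
    d=np.c_[(uv[:,0]-f["cx"])/F,(uv[:,1]-f["cy"])/F,np.ones(len(uv))]@R.T
    return t+d*((z-t[2])/d[:,2])[:,None]
def proj(f,X,st=None):
    R,t=ext(f,st); c=(np.atleast_2d(X)-t)@R; F=foc(f)
    return np.c_[c[:,0]/c[:,2]*F+f["cx"],c[:,1]/c[:,2]*F+f["cy"]]
E
python3 - <<'E'
from h import *
for n in ["top","scene"]:
    f=pickle.load(open(n+"0.pkl","rb")); C=cloud(f); hsv=cv2.cvtColor(f["img"],cv2.COLOR_RGB2HSV)
    print(n)
    def rep(name,m):
        if m.sum()<5: print(name,"none");return
        c=C[m]; r,(a,b),g=cv2.minAreaRect(c[:,:2].astype(np.float32)); print(name,m.sum(),"ctr",np.round(r,3),"size",round(a,3),round(b,3),"ang",round(g,1),"z med",np.round(np.percentile(c[:,2],[5,50,95]),4))
    h,s,v=hsv[...,0],hsv[...,1],hsv[...,2]
    sub=(C[...,2]>-.02)&(C[...,2]<.1)&(C[...,0]>0.2)&(abs(C[...,1])<.6)
    rep("bench",sub&(s<20)&(C[...,2]<.01))
    org=(h>3)&(h<18)&(s>150)&(v>110)&sub
    nlab,lab,st,ce=cv2.connectedComponentsWithStats(org.astype(np.uint8))
    for i in range(1,nlab):
        if st[i,4]>30: print(ce[i],hsv[lab==i].mean(0)); rep("orange",lab==i)
E
python3 - <<'E'
from h import *
f=pickle.load(open("top0.pkl","rb"));im=f["img"]
a=cv2.resize(im[195:325,190:470],None,fx=2.8,fy=2.8,interpolation=cv2.INTER_CUBIC); cv2.imwrite("pics/topz.png",a[:,:,::-1])
E
```

```text
top
bench 101895 ctr [ 0.591 -0.   ] size 1.2 0.781 ang 90.0 z med [-0.0033  0.0019  0.0072]
[386.61241007 263.93615108] [  9.36870504 171.44064748 185.41546763]
orange 1112 ctr [ 0.531 -0.162] size 0.088 0.088 ang 89.3 z med [0.0047 0.0099 0.0148]
[440.74766355 300.35514019] [ 13.3364486  164.60747664 170.89252336]
orange 214 ctr [ 0.438 -0.29 ] size 0.013 0.107 ang 4.2 z med [0.065  0.0701 0.0746]
scene
bench 86880 ctr [ 0.591 -0.   ] size 0.782 1.2 ang 0.0 z med [-0.0043 -0.0004  0.0038]
[247.9290429 264.7359736] [  9.20792079 155.25082508 142.4290429 ]
orange 606 ctr [ 0.531 -0.163] size 0.084 0.087 ang 88.9 z med [0.0041 0.0076 0.0111]
```

View pics/topz.png

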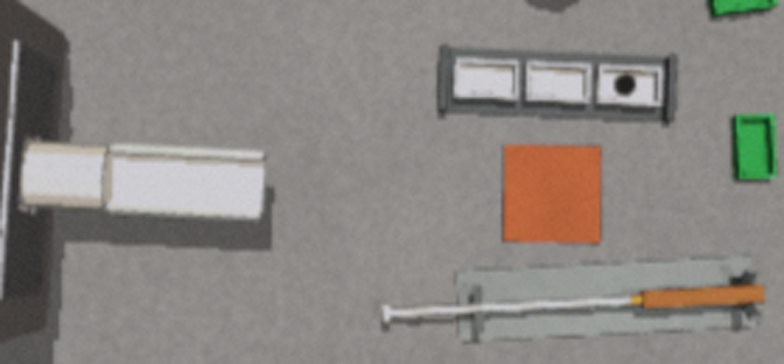

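```bash
python3 - <<'E'
from h import *
for n in ["top","scene"]:
    f=pickle.load(open(n+"0.pkl","rb")); C=cloud(f); hsv=cv2.cvtColor(f["img"],cv2.COLOR_RGB2HSV)
    h,s,v=hsv[...,0],hsv[...,1],hsv[...,2]; x,y,z=C[...,0],C[...,1],C[...,2]
    def comps(name,m,mn=30):
        nl,lab,st,ce=cv2.connectedComponentsWithStats(m.astype(np.uint8))
        for i in range(1,nl):
            if st[i,4]<mn: continue
            c=C[lab==i]; r,(a,b),g=cv2.minAreaRect(c[:,:2].astype(np.float32))
            print(n,name,st[i,4],np.round(ce[i]),"ctr",np.round(r,3),"size",round(a,3),round(b,3),"ang",round(g,1),"z",np.round(np.percentile(c[:,2],[5,50,95]),3))
    comps("trayetc",(z>.016)&(z<.05)&(x>.5)&(x<.75)&(abs(y)<.5))
    comps("whiteboats",(v>150)&(s<40)&(z>.004)&(z<.05)&(x>.5)&(x<.75)&(abs(y)<.4))
    comps("trough",(z>.11)&(z<.2)&(x>.35)&(x<.75)&(y>0)&(y<.4))
    comps("rod",(z>.05)&(z<.09)&(x>.35)&(x<.5)&(y>-.45)&(y<.05))
    comps("dark",(v<50)&(z>0.0)&(z<.04)&(x>.6)&(x<.66)&(y>-.3)&(y<.0),8)
E
```

```text
top trayetc 47 [306. 184.] ctr [0.74  0.052] size 0.053 0.017 ang 88.6 z [0.017 0.031 0.047]
top trayetc 151 [499. 192.] ctr [ 0.725 -0.457] size 0.06 0.039 ang 48.8 z [0.017 0.025 0.032]
top trayetc 141 [455. 192.] ctr [ 0.722 -0.341] size 0.036 0.062 ang 8.5 z [0.017 0.026 0.032]
top trayetc 88 [210. 226.] ctr [0.625 0.298] size 0.004 0.101 ang 87.3 z [0.022 0.038 0.048]
top trayetc 77 [348. 223.] ctr [ 0.637 -0.058] size 0.008 0.061 ang 88.2 z [0.022 0.03  0.035]
top trayetc 308 [418. 226.] ctr [ 0.632 -0.239] size 0.075 0.061 ang 85.2 z [0.017 0.028 0.036]
top trayetc 162 [363. 223.] ctr [ 0.636 -0.098] size 0.058 0.037 ang 89.3 z [0.017 0.03  0.036]
top trayetc 156 [388. 224.] ctr [ 0.634 -0.165] size 0.06 0.037 ang 88.3 z [0.018 0.031 0.037]
top trayetc 147 [459. 246.] ctr [ 0.576 -0.351] size 0.038 0.058 ang 89.6 z [0.019 0.027 0.032]
top trayetc 95 [495. 250.] ctr [ 0.569 -0.446] size 0.058 0.023 ang 8.4 z [0.017 0.032 0.046]
top whiteboats 288 [363. 223.] ctr [ 0.639 -0.099] size 0.038 0.06 ang 0.2 z [0.008 0.015 0.035]
top whiteboats 283 [389. 224.] ctr [ 0.637 -0.166] size
[... 1176 characters left out ...]
0.018 0.034 0.049]
scene trayetc 189 [202. 348.] ctr [ 0.724 -0.341] size 0.039 0.059 ang 6.1 z [0.017 0.023 0.027]
scene trayetc 182 [153. 367.] ctr [ 0.727 -0.457] size 0.063 0.037 ang 50.6 z [0.017 0.023 0.027]
scene whiteboats 102 [284. 284.] ctr [ 0.636 -0.099] size 0.05 0.03 ang 87.8 z [0.007 0.011 0.029]
scene whiteboats 108 [259. 293.] ctr [ 0.634 -0.166] size 0.051 0.03 ang 85.6 z [0.007 0.01  0.016]
scene whiteboats 41 [227. 303.] ctr [ 0.63  -0.251] size 0.015 0.033 ang 73.1 z [0.008 0.012 0.03 ]
scene trough 3957 [401. 192.] ctr [0.585 0.238] size 0.308 0.249 ang 17.8 z [0.117 0.149 0.192]
scene rod 621 [211. 233.] ctr [ 0.428 -0.174] size 0.05 0.344 ang 4.1 z [0.055 0.064 0.071]
```

Call:
{"method": "servo_tool", "body": {"motion": [0.04,0.028,0.003,0.14,0.08,0.056,0.006,0.28,0.12,0.085,0.01,0.42,0.16,0.113,0.01,0.56,0.2,0.142,0.01,0.7,0.24,0.17,0.01,0.84,0.28,0.2,0.01,0.98,0.32,0.227,0.01,1.12], "fingers": 0.06}}

```text
t: 0.95
tcp_pos: [0.4609, -0.3543, 0.2387]
tool_rot: [0.777, 0.629, -0.0, -0.001]
wrist_force: [0.5, -0.4, -0.2]
finger_gap: 0.0603
```

Call:
{"method": "servo_tool", "body": {"motion": [0.04,0.028,0,0.05,0.08,0.057,-0.01,0.1,0.12,0.085,-0.02,0.15,0.155,0.11,-0.03,0.177,0.172,0.122,-0.04,0.177,0.172,0.122,-0.04,0.177,0.172,0.122,-0.04,0.177,0.172,0.122,-0.04,0.177]}}

```text
t: 1.75
tcp_pos: [0.6323, -0.2334, 0.1992]
tool_rot: [0.719, 0.695, -0.001, -0.0]
wrist_force: [0.3, -0.5, 0.4]
finger_gap: 0.0601
```

```bash
cat > shot.py <<'E'
import sys
from workcell import *
from h import *
def shot(n,name):
    st=get_state(); f=grab_frame(n); pickle.dump((f,st),open(name+".pkl","wb")); cv2.imwrite(f"pics/{name}.png",f["img"][:,:,::-1]); return f,st
if __name__=="__main__":
    f,st=shot(sys.argv[1],sys.argv[2]); print(st["t"],st["tcp_pos"],st["tool_rot"],st["wrist_force"],st["finger_gap"])
E
python3 shot.py wrist w1
```

```text
1.75 [ 0.63225282 -0.23338273  0.19918782] [ 7.19077668e-01  6.94929307e-01 -6.01531877e-04 -4.52227743e-04] [ 0.33144678 -0.51721512  0.35149719] 0.06011597617170857
```

View pics/w1.png

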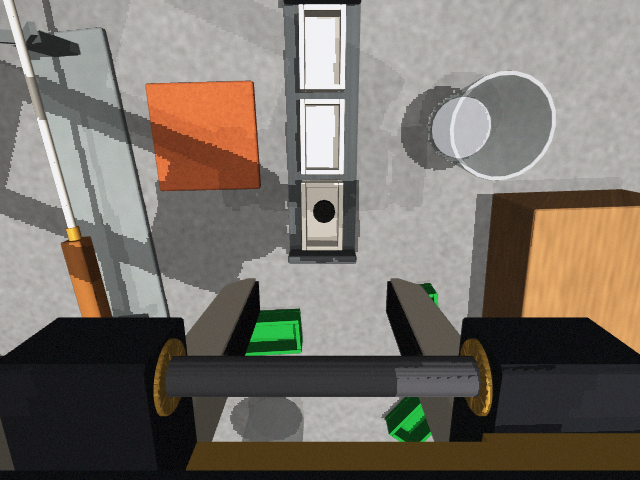

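Wrist view: loaded boat at (323,215), spares above it at (322,135),(322,45), tile at (203,135), rod handle at left (88,280). Measure the boat, tile and rod handle.

```bash
python3 - <<'E'
from h import *
f,st=pickle.load(open("w1.pkl","rb")); C=cloud(f,st); hsv=cv2.cvtColor(f["img"],cv2.COLOR_RGB2HSV)
h,s,v=hsv[...,0],hsv[...,1],hsv[...,2]; x,y,z=C[...,0],C[...,1],C[...,2]
vis=np.mgrid[0:480,0:640][0]<315
def comps(name,m,mn=60,zp=None):
    m=m&vis
    nl,lab,stt,ce=cv2.connectedComponentsWithStats(m.astype(np.uint8))
    for i in range(1,nl):
        if stt[i,4]<mn: continue
        c=C[lab==i]; zz=np.percentile(c[:,2],[5,50,95])
        r,(a,b),g=cv2.minAreaRect(c[:,:2].astype(np.float32)); out=[]
        if zp is not None:
            p=np.argwhere(lab==i)[:,::-1]; r2,(a2,b2),g2=cv2.minAreaRect(ray(f,p,zp,st)[:,:2].astype(np.float32)); out=["RAY",np.round(r2,4),round(a2,4),round(b2,4),round(g2,1)]
        print(name,stt[i,4],np.round(ce[i]),"ctr",np.round(r,4),"size",round(a,3),round(b,3),"ang",round(g,1),"z",np.round(zz,4),*out)
print("bench z",np.median(z[(s<30)&vis&(abs(z)<.01)]))
comps("boats top",(z>.024)&(z<.045)&(x>.55)&(x<.7)&(v>90)&(s<60)&(y<-.0),60,.031)
comps("boats white",(s<60)&(v>120)&(z>.008)&(z<.045)&(x>.6)&(x<.67)&(y<-.0),60,.031)
comps("tile",(h<12)&(s>150)&(z<.03)&(x<.6)&(v>60),200,.008)
comps("pellet",(v<45)&(z<.03)&(z>0.01)&(x>.62)&(x<.65)&(y>-.25)&(y<-.2),60,.021)
comps("handle",(h>8)&(h<20)&(s>130)&(x<.5)&(z>.04)&(z<.09),60,.068)
comps("stem",(s<60)&(x<.5)&(z>.05)&(z<.09),60,.063)
# boat walls vs world
m=(z>.024)&(z<.045)&(abs(x-.633)<.025)&(abs(y+.232)<.036)
print(np.percentile(x[m&vis],[0,1,99,100]),np.percentile(y[m&vis],[0,1,99,100]))
E
```

```text
bench z 0.0006789038305730077
boats top 1353 [321.  46.] ctr [ 0.6363 -0.0981] size 0.06 0.036 ang 88.1 z [0.0298 0.0313 0.0326] RAY [ 0.6363 -0.0982] 0.0597 0.036 88.1
boats top 1145 [322. 137.] ctr [ 0.634  -0.1652] size 0.06 0.036 ang 87.8 z [0.0293 0.0313 0.0325] RAY [ 0.634  -0.1651] 0.0596 0.0359 87.9
boats top 1015 [322. 215.] ctr [ 0.6316 -0.2315] size 0.06 0.036 ang 88.8 z [0.0278 0.0312 0.0325] RAY [ 0.6316 -0.2312] 0.0598 0.0355 88.9
boats top 205 [314. 261.] ctr [ 0.6306 -0.2723] size 0.007 0.06 ang 87.8 z [0.027  0.0282 0.0294] RAY [ 0.6307 -0.2712] 0.0057 0.0592 88.1
boats white 3587 [322.  48.] ctr [ 0.6372 -0.0978] size 0.059 0.038 ang 88.1 z [0.0103 0.012  0.0322] RAY [ 0.6366 -0.0978] 0.0589 0.0364 88.1
boats white 3148 [322. 136.] ctr [ 0.634  -0.1652] size 0.06 0.036 ang 87.8 z [0.0103 0.012  0.0321] RAY [ 0.6341 -0.1651] 0.0594 0.0359 88.1
boats white 2083 [322. 215.] ctr [ 0.6317 -0.2316] size 0.059 0.036 ang 88.6 z [0.0105 0.0123 0.0322] RAY [ 0.6317 -0.2316] 0.0588 0.0355 88.6
tile 11155 [204. 135.] ctr [ 0.5308 -0.1622] size 0.091 0.092 ang 89.4 z [0.0072 0.0084 0.0097] RAY [ 0.5311 -0.1623] 0.0909 0.0917 89.5
pellet 370 [324. 211.] ctr [ 0.6335 -0.2288] size 0.018 0.019 ang 39.4 z [0.0193 0.0212 0.0223] RAY [ 0.6336 -0.2285] 0.0191 0.0185 43.4
handle 2373 [ 85. 275.] ctr [ 0.4362 -0.2665] size 0.018 0.081 ang 3.3 z [0.0559 0.0678 0.0694] RAY [ 0.4404 -0.2625] 0.0246 0.0761 3.5
stem 2856 [36. 95.] ctr [ 0.4262 -0.1462] size 0.159 0.033 ang 85.6 z [0.0558 0.0626 0.0691] RAY [ 0.4364 -0.1458] 0.0315 0.1589 7.8
[0.60805961 0.61182392 0.64970084 0.6500401 ] [-0.26798866 -0.26786389 -0.20163714 -0.20129385]
```

Call:
{"method": "servo_tool", "body": {"motion": [-0.0007,0.002,-0.04,0,-0.0007,0.002,-0.08,0,-0.0007,0.002,-0.12,0,-0.0007,0.002,-0.15,0,-0.0007,0.002,-0.17,0,-0.0007,0.002,-0.179,0,-0.0007,0.002,-0.179,0,-0.0007,0.002,-0.179,0], "fingers": 0.06}}

```text
t: 2.6
tcp_pos: [0.6323, -0.2326, 0.0223]
tool_rot: [0.719, 0.695, -0.0, 0.001]
wrist_force: [1.5, 0.2, 1.0]
finger_gap: 0.0599
```

```bash
python3 shot.py wrist w2
```

```text
2.6 [ 0.63232977 -0.23256709  0.02229415] [ 7.19479015e-01  6.94513651e-01 -4.04326608e-05  8.56474372e-04] [1.48981877 0.24314925 0.96608831] 0.05986979946759539
```

View pics/w2.png

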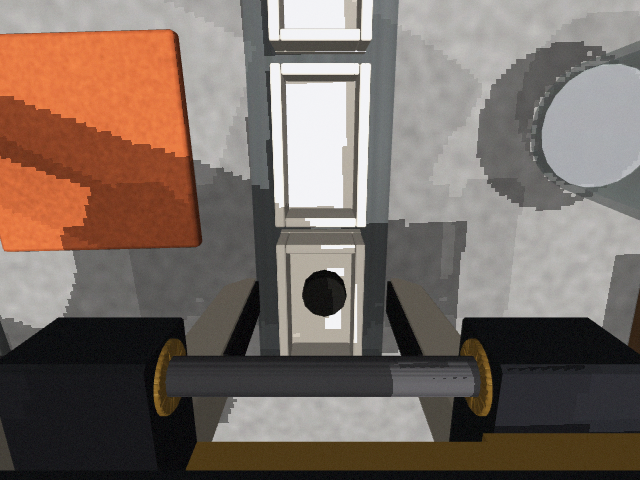

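The fingers stand either side of the loaded boat, pellet at (324,292). Close.

Call:
{"method": "servo_tool", "body": {"motion": [-0.0004,0.001,-0.001,0,-0.0004,0.001,-0.001,0,-0.0004,0.001,-0.001,0,-0.0004,0.001,-0.001,0,-0.0004,0.001,-0.001,0,-0.0004,0.001,-0.001,0,-0.0004,0.001,-0.001,0,-0.0004,0.001,-0.001,0], "fingers": 0.02}}

```text
t: 3.45
tcp_pos: [0.6326, -0.2317, 0.0224]
tool_rot: [0.719, 0.695, 0.0, 0.002]
wrist_force: [-2.1, 0.5, 5.5]
finger_gap: 0.0356
```

Call:
{"method": "servo_tool", "body": {"motion": [0,0,0.008,0,0,0,0.025,0,0,0,0.045,0,0,0,0.06,0,-0.02,0.014,0.065,0,-0.05,0.035,0.065,0,-0.08,0.055,0.065,0,-0.1,0.07,0.062,0]}}

```text
t: 4.25
tcp_pos: [0.5315, -0.1608, 0.0855]
tool_rot: [0.719, 0.695, 0.0, 0.002]
wrist_force: [0.1, -0.9, -0.6]
finger_gap: 0.0355
```

```bash
python3 shot.py wrist w3
```

```text
4.25 [ 0.53146206 -0.16081066  0.08547022] [7.19354168e-01 6.94640822e-01 4.26714252e-04 1.87823771e-03] [ 0.1412546  -0.87034874 -0.55788333] 0.03551713239182367
```

View pics/w3.png

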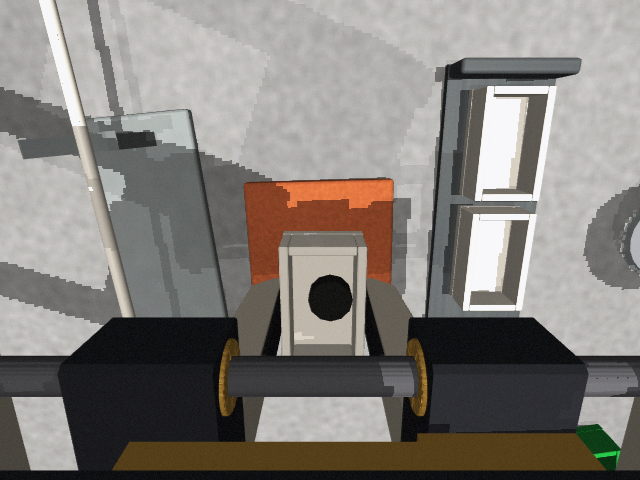

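The boat is held level over the tile with the pellet inside at (330,298). Lower.

Call:
{"method": "servo_tool", "body": {"motion": [0,0,-0.02,0,0,0,-0.04,0,0,0,-0.05,0,0,0,-0.055,0,0,0,-0.058,0,0,0,-0.06,0,0,0,-0.061,0,0,0,-0.061,0]}}

```text
t: 5.1
tcp_pos: [0.5292, -0.1589, 0.0244]
tool_rot: [0.719, 0.695, -0.0, 0.0]
wrist_force: [-4.4, 2.0, 7.6]
finger_gap: 0.0358
```

Call:
{"method": "servo_tool", "body": {"motion": [0,0,0,0,0,0,0,0,0,0,0,0,0,0,0.005,0,0,0,0.03,0,0,0,0.07,0,0,0,0.11,0,0,0,0.13,0], "fingers": 0.06}}

```text
t: 5.9
tcp_pos: [0.5309, -0.1595, 0.159]
tool_rot: [0.719, 0.695, 0.001, 0.003]
wrist_force: [1.2, 0.2, 0.2]
finger_gap: 0.0599
```

```bash
python3 shot.py wrist w4
```

```text
5.9 [ 0.53090755 -0.15951255  0.15898326] [0.71910487 0.69489616 0.0009631  0.00256535] [1.19724284 0.20591044 0.21470408] 0.05993915709432688
```

View pics/w4.png

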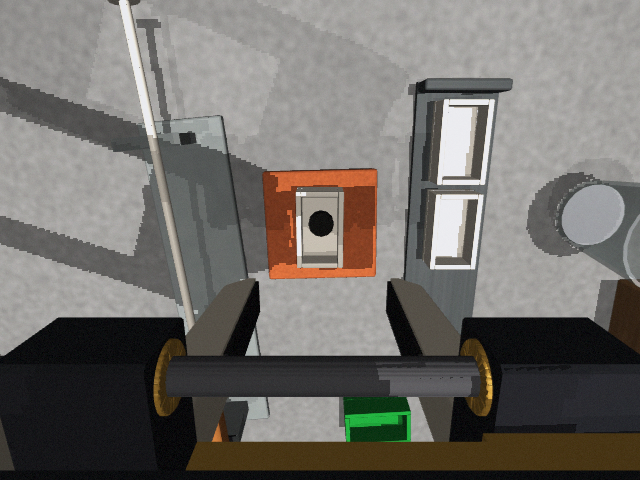

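```bash
python3 - <<'E'
from h import *
f,st=pickle.load(open("w4.pkl","rb")); C=cloud(f,st)
x,y,z=C[...,0],C[...,1],C[...,2]
m=(z>.026)&(z<.045)&(abs(x-.53)<.035)&(abs(y+.16)<.045); m[300:]=0
c=C[m]; print(cv2.minAreaRect(c[:,:2].astype(np.float32)),np.percentile(c[:,2],[5,50,95]))
p=np.argwhere(m)[:,::-1]; print(cv2.minAreaRect(ray(f,p,.0334,st)[:,:2].astype(np.float32)))
q=st["tool_rot"];print("yaw",2*np.degrees(np.arctan2(q[1],q[0])))
# rod
hsv=cv2.cvtColor(f["img"],cv2.COLOR_RGB2HSV)
f=pickle.load(open("top0.pkl","rb"));C=cloud(f);x,y,z=C[...,0],C[...,1],C[...,2]
for y0 in np.arange(.05,.36,.02):
    m=(abs(y-y0)<.005)&(x>.47)&(x<.6)&(z>.1); 
    if m.sum(): print(round(y0,2),m.sum(),np.round([x[m].min(),x[m].max(),np.median(z[m]),z[m].max()],3))
E
```

```text
((0.5295321345329285, -0.15892064571380615), (0.060158099979162216, 0.03599252924323082), 88.11839294433594) [0.02719949 0.03326458 0.03443843]
((0.5295679569244385, -0.15827247500419617), (0.060479555279016495, 0.035884540528059006), 88.06883239746094)
yaw 88.0383023445343
0.11 105 [0.503 0.561 0.132 0.159]
0.13 102 [0.502 0.56  0.133 0.162]
0.15 107 [0.502 0.563 0.133 0.161]
0.17 109 [0.505 0.563 0.132 0.159]
0.19 102 [0.504 0.561 0.132 0.159]
0.21 104 [0.507 0.565 0.132 0.159]
0.23 149 [0.506 0.564 0.135 0.186]
0.25 104 [0.51  0.562 0.177 0.185]
0.27 102 [0.51  0.565 0.177 0.185]
0.29 147 [0.512 0.6   0.175 0.225]
0.31 324 [0.471 0.599 0.301 0.308]
0.33 293 [0.471 0.599 0.301 0.308]
0.35 283 [0.471 0.599 0.302 0.308]
```

Call:
{"method": "servo_tool", "body": {"motion": [0,0.03,0.03,0,0,0.075,0.05,0,0,0.12,0.07,0,0,0.165,0.09,0,0,0.21,0.11,0,0,0.25,0.13,0,0,0.28,0.14,0,0,0.28,0.14,0], "fingers": 0.08}}

```text
t: 6.75
tcp_pos: [0.5325, 0.1236, 0.3034]
tool_rot: [0.718, 0.696, 0.003, 0.005]
wrist_force: [0.7, -0.2, -0.4]
finger_gap: 0.0802
```

```bash
python3 shot.py wrist w5
```

```text
6.75 [0.53247578 0.12364085 0.30340386] [0.71760254 0.69643032 0.00322918 0.0045802 ] [ 0.74850434 -0.20789364 -0.36033665] 0.08022287678719627
```

View pics/w5.png

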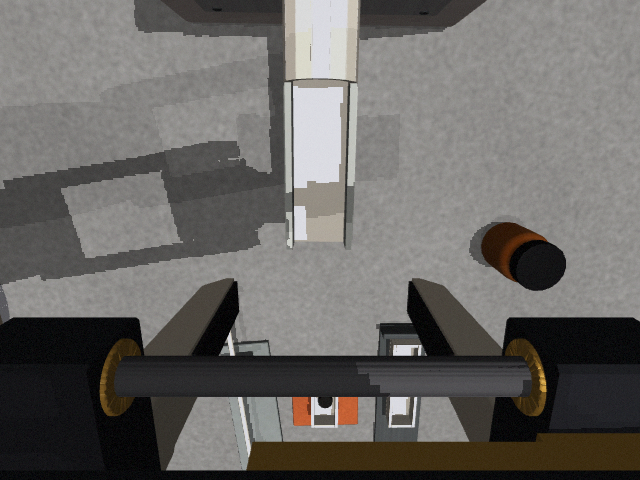

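The trough runs from (320,247) up to the mouth at (322,80), its floor bright. Measure floor height and wall lines.

```bash
python3 - <<'E'
from h import *
f,st=pickle.load(open("w5.pkl","rb")); C=cloud(f,st); C[260:]=np.nan
x,y,z=C[...,0],C[...,1],C[...,2]
ys=[];cs=[]
for y0 in np.arange(.09,.32,.01):
    b=(abs(y-y0)<.003)&(abs(x-.53)<.04)
    fl=b&(abs(z-.13)<.008); w=b&(z>.148)&(z<.16); hi=b&(z>.16)
    if fl.sum()<3: print(round(y0,3),"floor",fl.sum(),"hi",hi.sum(), np.round([x[hi].min(),x[hi].max(),z[hi].max()],4) if hi.sum() else ""); continue
    o=[round(y0,3),fl.sum(),np.round([np.median(z[fl]),x[fl].min(),x[fl].max()],4)]
    if w.sum()>3: o+=["wall z",np.round([np.median(z[w]),x[w].min(),x[w].max(),(x[w].min()+x[w].max())/2],4)]; ys.append(y0);cs.append((x[w].min()+x[w].max())/2)
    print(*o)
ys,cs=np.array(ys),np.array(cs); k=(ys>.11)&(ys<.225)
print(np.polyfit(ys[k]-.17,cs[k],1))
w=(z>.145)&(z<.16)&(abs(x-.53)<.04);print("wall y range",np.nanmin(y[w]),np.nanmax(y[w]))
fl=(abs(z-.13)<.006)&(abs(x-.53)<.02);print("floor y",np.percentile(y[fl],[0,.5,50,99.5,100]))
r=(z>.165)&(abs(x-.533)<.01);print("roof start y",np.percentile(y[r],[0,1,5]))
E
```

```text
0.09 floor 0 hi 0 
0.1 67 [0.1304 0.5166 0.5526] wall z [0.1543 0.5043 0.557  0.5306]
0.11 336 [0.1304 0.5009 0.5606] wall z [0.1544 0.5038 0.5579 0.5308]
0.12 351 [0.1306 0.5015 0.5606] wall z [0.1543 0.5042 0.5579 0.5311]
0.13 360 [0.1305 0.502  0.5617] wall z [0.1543 0.5048 0.5588 0.5318]
0.14 363 [0.1305 0.5026 0.5617] wall z [0.1543 0.5054 0.5589 0.5321]
0.15 382 [0.1305 0.5025 0.5626] wall z [0.1543 0.5059 0.5591 0.5325]
0.16 392 [0.1306 0.5028 0.5627] wall z [0.1545 0.5065 0.5599 0.5332]
0.17 398 [0.1304 0.5035 0.5628] wall z [0.1544 0.5061 0.56   0.533 ]
0.18 408 [0.1305 0.5041 0.5637] wall z [0.1544 0.5067 0.5608 0.5338]
0.19 411 [0.1305 0.5045 0.5638] wall z [0.1544 0.5073 0.5609 0.5341]
0.2 431 [0.1304 0.5052 0.5646] wall z [0.1541 0.5078 0.5617 0.5348]
0.21 450 [0.1305 0.5048 0.5648] wall z [0.1542 0.5085 0.5618 0.5351]
0.22 452 [0.1304 0.5054 0.5655] wall z [0.1544 0.5082 0.5625 0.5354]
0.23 462 [0.1305 0.506  0.5656] wall z [0.1544 0.5082 0.5635 0.5358]
0.24 floor 1 hi 685 [0.5108 0.562  0.1815]
0.25 floor 0 hi 710 [0.5105 0.5627 0.1814]
0.26 floor 0 hi 732 [0.5111 0.5628 0.1817]
0.27 floor 0 hi 759 [0.5117 0.5636 0.1811]
0.28 floor 0 hi 379 [0.5123 0.5635 0.1813]
0.29 floor 0 hi 0 
0.3 floor 0 hi 0 
0.31 floor 0 hi 0 
[0.04225612 0.53334804]
wall y range 0.10059183210380274 0.28652338476242845
floor y [0.10104077 0.10225858 0.17290851 0.23603517 0.2371323 ]
roof start y [0.19902177 0.19902177 0.19902177]
```

Call:
{"method": "servo_tool", "body": {"motion": [0,-0.04,0,-0.145,0,-0.08,-0.01,-0.29,0,-0.12,-0.03,-0.435,0,-0.16,-0.05,-0.58,-0.001,-0.2,-0.07,-0.725,-0.002,-0.24,-0.09,-0.87,-0.003,-0.27,-0.11,-1.015,-0.003,-0.282,-0.13,-1.16], "fingers": 0.085}}

```text
t: 7.6
tcp_pos: [0.5274, -0.1644, 0.17]
tool_rot: [0.983, 0.184, -0.002, 0.005]
wrist_force: [0.2, -0.4, 0.5]
finger_gap: 0.085
```

Call:
{"method": "servo_tool", "body": {"motion": [0.002,0.006,0,-0.14,0.002,0.006,-0.02,-0.28,0.002,0.006,-0.04,-0.403,0.002,0.006,-0.06,-0.403,0.002,0.006,-0.08,-0.403,0.002,0.006,-0.08,-0.403,0.002,0.006,-0.08,-0.403,0.002,0.006,-0.08,-0.403]}}

```text
t: 8.4
tcp_pos: [0.5298, -0.1592, 0.0911]
tool_rot: [1.0, -0.017, -0.002, 0.005]
wrist_force: [-0.3, 0.1, -0.2]
finger_gap: 0.0849
```

```bash
python3 shot.py wrist w6; python3 - <<'E'
from h import *
f,st=pickle.load(open("w6.pkl","rb")); C=cloud(f,st)
x,y,z=C[...,0],C[...,1],C[...,2]
m=(z>.026)&(z<.045)&(abs(x-.53)<.035)&(abs(y+.16)<.045)
c=C[m]; print(cv2.minAreaRect(c[:,:2].astype(np.float32)),np.percentile(c[:,2],[5,50,95]))
q=st["tool_rot"];print("yaw",2*np.degrees(np.arctan2(q[1],q[0])))
E
```

```text
8.4 [ 0.52982486 -0.1591965   0.09113045] [ 0.99984367 -0.01687145 -0.00202315  0.00488884] [-0.269932    0.08045369 -0.22527645] 0.08492719449661092
((0.52989262342453, -0.1590220183134079), (0.06023070588707924, 0.036673810333013535), 88.56253814697266) [0.02709235 0.03303374 0.0343629 ]
yaw -1.9334448048262505
```

View pics/w6.png

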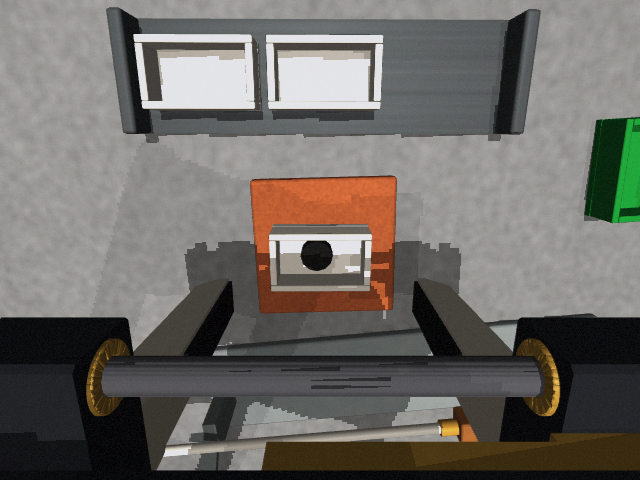

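Call:
{"method": "servo_tool", "body": {"motion": [0,0,-0.03,0,0,0,-0.05,0,0,0,-0.063,0,0,0,-0.0685,0,0,0,-0.0685,0,0,0,-0.0685,0,0,0,-0.0685,0,0,0,-0.0685,0]}}

```text
t: 9.25
tcp_pos: [0.5309, -0.1594, 0.0239]
tool_rot: [1.0, -0.017, -0.001, 0.005]
wrist_force: [-0.3, 0.1, -0.0]
finger_gap: 0.0852
```

Call:
{"method": "servo_tool", "body": {"motion": [0,0,0,0,0,0,0,0,0,0,0,0,0,0,0,0,0,0,0,0,0,0,0,0,0,0,0,0,0,0,0,0], "fingers": 0.045}}

```text
t: 10.05
tcp_pos: [0.5309, -0.1594, 0.024]
tool_rot: [1.0, -0.017, -0.001, 0.005]
wrist_force: [-0.5, 0.6, 1.8]
finger_gap: 0.0596
```

Call:
{"method": "servo_tool", "body": {"motion": [0,0,0.01,0,0,0,0.04,0,0,0.01,0.075,0,0,0.035,0.11,0,0,0.07,0.145,0,0,0.11,0.17,0,0.001,0.15,0.18,0,0.001,0.19,0.186,0]}}

```text
t: 10.85
tcp_pos: [0.5325, 0.032, 0.2126]
tool_rot: [1.0, -0.017, 0.001, 0.005]
wrist_force: [1.0, 0.1, -1.9]
finger_gap: 0.0596
```

Call:
{"method": "servo_tool", "body": {"motion": [0.001,0.04,0,0,0.002,0.08,0,0,0.002,0.11,0,-0.0085,0.002,0.125,0,-0.0085,0.002,0.13,0,-0.0085,0.002,0.13,0,-0.0085,0.002,0.13,0,-0.0085,0.002,0.13,0,-0.0085]}}

```text
t: 11.65
tcp_pos: [0.5347, 0.1606, 0.2126]
tool_rot: [1.0, -0.022, 0.001, 0.006]
wrist_force: [-0.1, 0.5, -2.1]
finger_gap: 0.0599
```

```bash
python3 shot.py wrist w7; python3 - <<'E'
from h import *
f,st=pickle.load(open("w7.pkl","rb")); C=cloud(f,st)
q=st["tool_rot"];print("yaw",2*np.degrees(np.arctan2(q[1],q[0])))
x,y,z=C[...,0],C[...,1],C[...,2]
tz=st["tcp_pos"]
d=z-tz[2]
m=(d>-.02)&(d<.02)&(abs(x-tz[0])<.04)&(abs(y-tz[1])<.028); m[330:]=0
c=C[m]; print(np.percentile(c[:,2],[5,50,95])); r=c[c[:,2]>np.percentile(c[:,2],95)-.006]; print(cv2.minAreaRect(r[:,:2].astype(np.float32)))
E
```

```text
11.65 [0.53470159 0.16064255 0.21264086] [ 9.99742359e-01 -2.20039553e-02  7.52856300e-04  5.52042570e-03] [-0.07295005  0.46127006 -2.07195102] 0.05993105054799197
yaw -2.521710198988025
[0.20112024 0.210315   0.22243276]
((0.5393825769424438, 0.16068404912948608), (0.05682244896888733, 0.02561573125422001), 87.77464294433594)
```

View pics/w7.png

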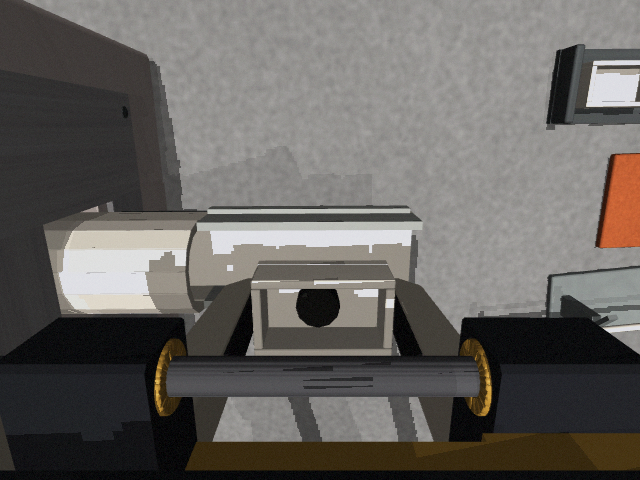

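Boat is over the trough, pellet inside at (318,305); lateral offset about 1 mm. Lower.

Call:
{"method": "servo_tool", "body": {"motion": [-0.0013,-0.001,-0.02,0,-0.0015,-0.001,-0.035,0,-0.0015,-0.001,-0.045,0,-0.0015,-0.001,-0.053,0,-0.0015,-0.001,-0.059,0,-0.0015,-0.001,-0.063,0,-0.0015,-0.001,-0.065,0,-0.0015,-0.001,-0.066,0]}}

```text
t: 12.5
tcp_pos: [0.5334, 0.1599, 0.1468]
tool_rot: [1.0, -0.022, 0.001, 0.005]
wrist_force: [0.7, 0.4, -1.0]
finger_gap: 0.0596
```

Call:
{"method": "servo_tool", "body": {"motion": [0,0,-0.0005,0,0,0,-0.001,0,0,0,-0.0015,0,0,0,-0.0015,0,0,0,-0.0015,0,0,0,-0.0015,0,0,0,-0.0015,0,0,0,-0.0015,0]}}

```text
t: 13.3
tcp_pos: [0.5337, 0.1599, 0.146]
tool_rot: [1.0, -0.022, 0.001, 0.005]
wrist_force: [-1.5, -0.3, 5.5]
finger_gap: 0.0594
```

Call:
{"method": "servo_tool", "body": {"motion": [0,0,0,0,0,0,0,0,0,0,0,0,0,0,0,0,0,0,0.005,0,0,0,0.03,0,0,0,0.06,0,0,0,0.09,0], "fingers": 0.078}}

```text
t: 14.1
tcp_pos: [0.5334, 0.1599, 0.237]
tool_rot: [1.0, -0.022, 0.001, 0.005]
wrist_force: [0.4, -0.7, 1.1]
finger_gap: 0.078
```

```bash
python3 shot.py wrist w8; python3 - <<'E'
from h import *
f,st=pickle.load(open("w8.pkl","rb")); C=cloud(f,st)
x,y,z=C[...,0],C[...,1],C[...,2]
m=(z>.1495)&(z<.1625)&(abs(x-.533)<.0205)&(abs(y-.16)<.045); m[330:]=0
c=C[m]; print(cv2.minAreaRect(c[:,:2].astype(np.float32)),np.percentile(c[:,2],[5,50,95]))
E
```

```text
14.1 [0.53343782 0.15986587 0.23700712] [ 0.99974371 -0.02196299  0.00112611  0.00537294] [ 0.39358543 -0.65299183  1.12223367] 0.07804019179114259
((0.5329131484031677, 0.16002365946769714), (0.03946898505091667, 0.09042251855134964), 1.1012606620788574) [0.15064277 0.15513443 0.15640328]
```

View pics/w8.png

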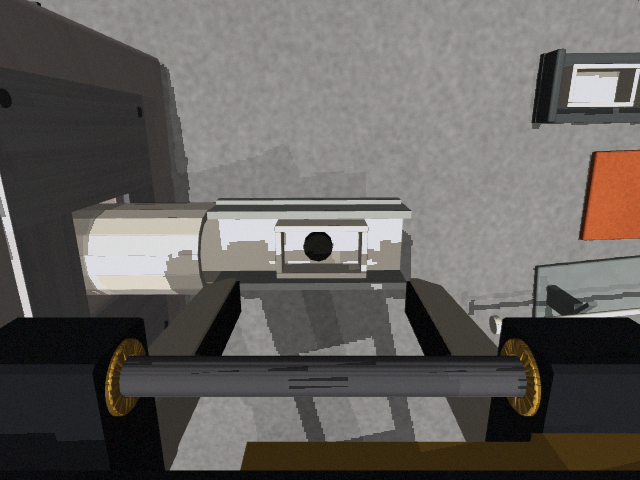

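Boat stands in the trough with pellet at (318,246). Now go view the rod.

Call:
{"method": "servo_tool", "body": {"motion": [-0.005,-0.03,0.015,0.14,-0.015,-0.07,0.015,0.28,-0.03,-0.11,0.015,0.42,-0.045,-0.155,0.015,0.56,-0.06,-0.2,0.01,0.7,-0.075,-0.245,0.01,0.84,-0.085,-0.29,0,0.98,-0.092,-0.33,0,1.12], "fingers": 0.05}}

```text
t: 14.95
tcp_pos: [0.446, -0.1579, 0.2442]
tool_rot: [0.871, 0.491, 0.007, 0.001]
wrist_force: [0.3, -0.9, -0.6]
finger_gap: 0.0499
```

Call:
{"method": "servo_tool", "body": {"motion": [-0.002,-0.03,0,0.14,-0.004,-0.06,0,0.28,-0.005,-0.09,-0.01,0.42,-0.005,-0.11,-0.02,0.547,-0.005,-0.115,-0.03,0.547,-0.005,-0.115,-0.03,0.547,-0.005,-0.115,-0.03,0.547,-0.005,-0.115,-0.03,0.547]}}

```text
t: 15.75
tcp_pos: [0.4414, -0.2721, 0.2149]
tool_rot: [0.706, 0.708, 0.007, -0.0]
wrist_force: [0.1, -0.1, 0.4]
finger_gap: 0.0503
```

```bash
python3 shot.py wrist w9
```

```text
15.75 [ 0.44143079 -0.27210061  0.21486125] [ 7.06286789e-01  7.07889835e-01  7.13605749e-03 -1.73452349e-04] [ 0.12798694 -0.07357747  0.42340749] 0.05025267600184599
```

View pics/w9.png

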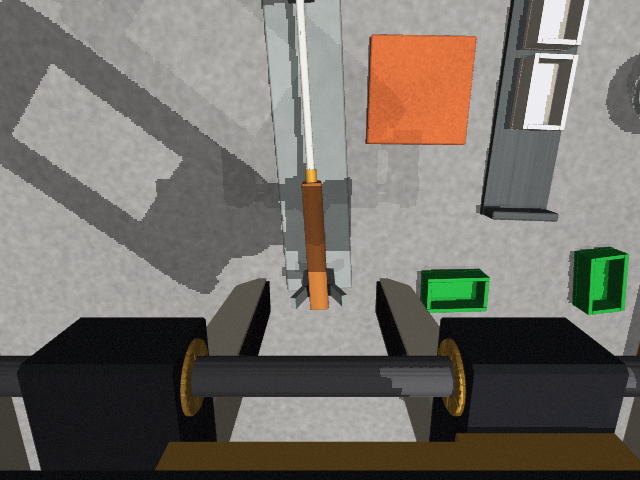

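Rod handle runs from (312,183) to (318,308), ferrule at (310,175). Measure the handle and the axis.

```bash
python3 - <<'E'
from h import *
f,st=pickle.load(open("w9.pkl","rb")); C=cloud(f,st); hsv=cv2.cvtColor(f["img"],cv2.COLOR_RGB2HSV)
h,s,v=hsv[...,0],hsv[...,1],hsv[...,2]; x,y,z=C[...,0],C[...,1],C[...,2]
m=(h>5)&(h<22)&(s>120)&(x<.48)&(z>.062)&(z<.075); m[315:]=0
c=C[m]; print("handle top z",np.percentile(c[:,2],[5,50,95])); print(cv2.minAreaRect(c[:,:2].astype(np.float32)))
for y0 in np.arange(-.345,-.2,.01):
    k=m&(abs(y-y0)<.004)
    if k.sum()>5: print(round(y0,3),np.round([x[k].min(),x[k].max(),(x[k].min()+x[k].max())/2,np.median(z[k])],4))
k=(s<60)&(v>140)&(abs(x-.428)<.025)&(z>.055)&(z<.075); k[315:]=0
for y0 in np.arange(-.22,-.05,.02):
    q=k&(abs(y-y0)<.004)
    if q.sum()>3: print("stem",round(y0,3),np.round([x[q].min(),x[q].max(),np.median(x[q]),z[q].max()],4))
# dark cradle, V heights
for n in ["top0"]:
    f=pickle.load(open(n+".pkl","rb"));C=cloud(f);x,y,z=C[...,0],C[...,1],C[...,2]
    q=(abs(x-.425)<.03)&(z>.05)&(z<.085)&(y>-.04)&(y<.05); print("top tip region y max",np.sort(y[q])[-5:],x[q][np.argsort(y[q])[-5:]])
E
```

```text
handle top z [0.065796   0.06829969 0.06947621]
((0.43700242042541504, -0.2859995365142822), (0.01586904004216194, 0.1193462461233139), 3.4122276306152344)
-0.345 [0.4326 0.4483 0.4405 0.0682]
-0.335 [0.4318 0.4473 0.4396 0.0685]
-0.325 [0.4319 0.4473 0.4396 0.0683]
-0.315 [0.4311 0.4464 0.4387 0.0683]
-0.305 [0.4303 0.4455 0.4379 0.0684]
-0.295 [0.4296 0.4454 0.4375 0.0684]
-0.285 [0.4296 0.4445 0.4371 0.0684]
-0.275 [0.4289 0.4437 0.4363 0.0684]
-0.265 [0.4282 0.4436 0.4359 0.0683]
-0.255 [0.4275 0.4428 0.4351 0.0683]
-0.245 [0.4267 0.442  0.4344 0.0684]
-0.235 [0.4268 0.4419 0.4344 0.0659]
-0.225 [0.4292 0.4372 0.4332 0.0639]
stem -0.22 [0.43   0.4356 0.4332 0.0649]
stem -0.2 [0.4286 0.4349 0.4318 0.0649]
stem -0.18 [0.428  0.4334 0.4304 0.0645]
stem -0.16 [0.4267 0.432  0.4291 0.0648]
stem -0.14 [0.4254 0.4307 0.4279 0.065 ]
stem -0.12 [0.4242 0.43   0.4269 0.0647]
top tip region y max [-0.00511212 -0.00510498 -0.00508567 -0.00506033 -0.00255679] [0.42177341 0.41694466 0.41942967 0.42436283 0.42675629]
```

Call:
{"method": "servo_tool", "body": {"motion": [-0.0045,-0.014,-0.03,0.06,-0.0045,-0.014,-0.07,0.06,-0.0045,-0.014,-0.11,0.06,-0.0045,-0.014,-0.14,0.06,-0.0045,-0.014,-0.157,0.06,-0.0045,-0.014,-0.164,0.06,-0.0045,-0.014,-0.164,0.06,-0.0045,-0.014,-0.164,0.06]}}

```text
t: 16.6
tcp_pos: [0.4379, -0.2866, 0.0524]
tool_rot: [0.684, 0.729, 0.007, 0.001]
wrist_force: [-0.2, -0.4, 0.6]
finger_gap: 0.05
```

```bash
python3 shot.py wrist w10
```

```text
16.6 [ 0.43794972 -0.2865779   0.0524456 ] [0.68444567 0.72902782 0.00720588 0.00079641] [-0.17591644 -0.3788212   0.64273022] 0.050018054698102846
```

View pics/w10.png

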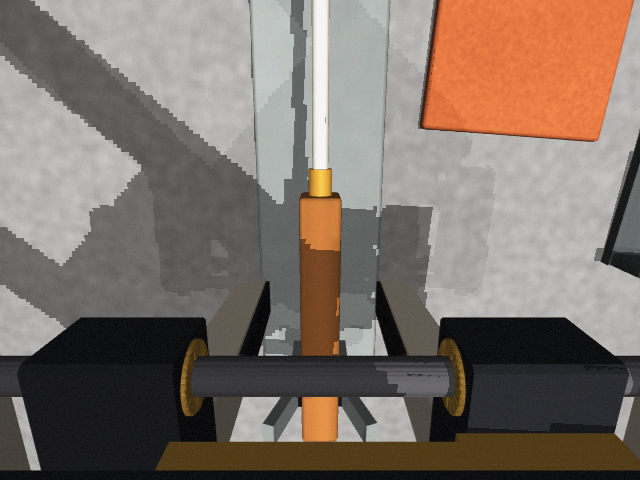

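Call:
{"method": "servo_tool", "body": {"motion": [-0.0007,0,0,0,-0.0007,0,0,0,-0.0007,0,0,0,-0.0007,0,0,0,-0.0007,0,0,0,-0.0007,0,0,0,-0.0007,0,0,0,-0.0007,0,0,0], "fingers": 0.0}}

```text
t: 17.45
tcp_pos: [0.4374, -0.2869, 0.0528]
tool_rot: [0.684, 0.729, 0.007, 0.001]
wrist_force: [-0.6, -0.3, 1.8]
finger_gap: 0.0157
```

```bash
python3 -c "
from workcell import *
print(get_state())"
```

```text
{'t': 17.45, 'joint_positions': array([-0.68856663,  0.08167919,  1.87786225,  0.01534469,  1.17886737,
       -0.75733093]), 'joint_vel': array([-0.00066413,  0.00051388, -0.00014496, -0.00158409,  0.00021607,
       -0.00048007]), 'tau': array([ 1.80657771e-01, -4.71385896e+01, -4.32495332e+01,  2.94971522e-01,
       -2.60536484e-01,  7.64880708e-03]), 'tcp_pos': array([ 0.4374016 , -0.28691289,  0.05279367]), 'tool_rot': array([0.68449486, 0.72898142, 0.00718068, 0.00114597]), 'wrist_force': array([-0.55194651, -0.29765015,  1.75123471]), 'moment': array([-0.00482629,  0.09695806,  0.04051964]), 'finger_gap': 0.015686601128642296}
```

Call:
{"method": "servo_tool", "body": {"motion": [0,0,0.01,0,0,0,0.03,0,0,0,0.055,0,0.01,0,0.075,-0.02,0.03,0,0.0835,-0.05,0.055,0.01,0.0835,-0.08,0.075,0.03,0.0835,-0.1,0.08,0.05,0.0835,-0.105]}}

```text
t: 18.25
tcp_pos: [0.5191, -0.2364, 0.137]
tool_rot: [0.722, 0.692, 0.007, 0.002]
wrist_force: [-0.6, -0.2, -0.8]
finger_gap: 0.0158
```

Call:
{"method": "servo_tool", "body": {"motion": [0,0.01,0,0,0,0.02,0,0,0,0.03,0,0,0,0.03,0,0,0,0.03,0,0,0,0.03,0,0,0,0.03,0,0,0,0.03,0,0]}}

```text
t: 19.05
tcp_pos: [0.519, -0.2068, 0.137]
tool_rot: [0.722, 0.692, 0.007, 0.002]
wrist_force: [0.1, 0.6, -1.7]
finger_gap: 0.0157
```

```bash
python3 shot.py wrist w11; python3 shot.py scene s11;python3 - <<'E'
from h import *
f,st=pickle.load(open("w11.pkl","rb")); C=cloud(f,st)
q=st["tool_rot"];print("yaw",2*np.degrees(np.arctan2(q[1],q[0])),st["tcp_pos"])
x,y,z=C[...,0],C[...,1],C[...,2]
for y0 in np.arange(-.13,.24,.02):
    k=(abs(y-y0)<.004)&(abs(x-.527)<.0195)&(z>.1)
    if k.sum()>3: print(round(y0,3),k.sum(),np.round([x[k].min(),x[k].max(),np.median(z[k]),z[k].max()],4),"line",round(.5333+.0423*(y0-.17),4))
im=pickle.load(open("s11.pkl","rb"))[0]["img"]; cv2.imwrite("pics/s11z.png",cv2.resize(im[140:300,170:450],None,fx=2.8,fy=2.8)[:,:,::-1])
E
```

```text
19.05 [ 0.51897238 -0.20676498  0.13701376] [0.72227033 0.69156775 0.00745412 0.00201497] [ 0.07417202  0.59363184 -1.70463118] 0.01568770354267557
19.1 [ 0.51900922 -0.20667945  0.13699979] [0.72222976 0.69161007 0.00745976 0.00201127] [-0.74958265  0.20893507 -1.40609767] 0.015778711314208417
yaw 87.51194718585886 [ 0.51897238 -0.20676498  0.13701376]
-0.13 1576 [0.5197 0.5255 0.2931 0.2931] line 0.5206
-0.11 392 [0.5206 0.5263 0.1468 0.1489] line 0.5215
-0.09 262 [0.5212 0.5273 0.1467 0.1488] line 0.5223
```

View pics/w11.png

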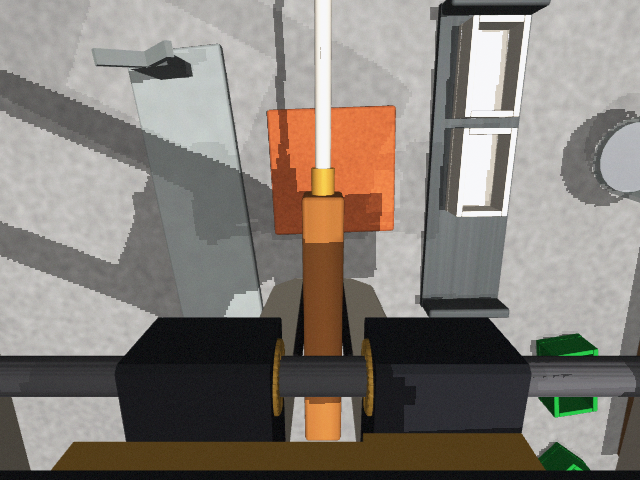

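View pics/s11z.png

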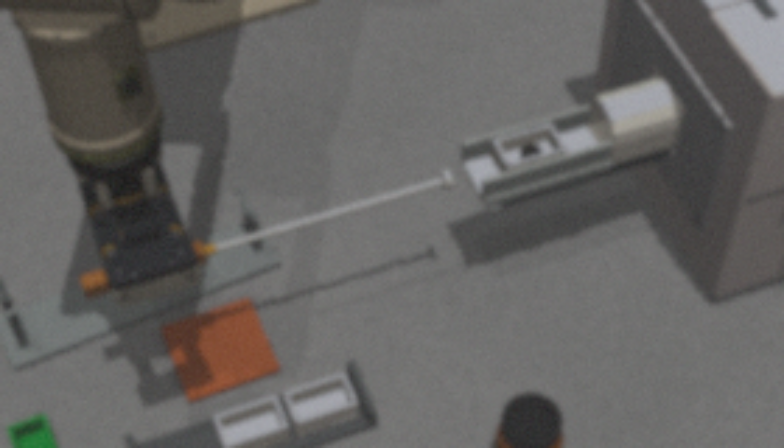

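Rod is held level ahead of the trough, 2 mm off-line in x; correct and approach the boat.

Call:
{"method": "servo_tool", "body": {"motion": [-0.001,0.01,0,0,-0.001,0.02,0,0,-0.0005,0.028,0,0,0,0.035,0,0,0,0.041,0,0,0,0.046,0,0,0,0.05,0,0,0.0005,0.053,0,0]}}

```text
t: 19.95
tcp_pos: [0.5195, -0.1534, 0.137]
tool_rot: [0.722, 0.692, 0.007, 0.002]
wrist_force: [-0.4, -1.0, -1.3]
finger_gap: 0.0156
```

Call:
{"method": "servo_tool", "body": {"motion": [0.0001,0.003,0,0,0.0003,0.006,0,0,0.0004,0.009,0,0,0.0005,0.012,0,0,0.0006,0.015,0,0,0.0008,0.018,0,0,0.0009,0.021,0,0,0.001,0.024,0,0]}}

```text
t: 20.75
tcp_pos: [0.5205, -0.1291, 0.137]
tool_rot: [0.722, 0.692, 0.007, 0.002]
wrist_force: [0.6, -1.3, -1.5]
finger_gap: 0.0155
```

```bash
python3 shot.py scene s12; python3 shot.py wrist w12;python3 - <<'E'
from h import *
f,st=pickle.load(open("w12.pkl","rb")); C=cloud(f,st)
q=st["tool_rot"];print("yaw",2*np.degrees(np.arctan2(q[1],q[0])),st["tcp_pos"])
x,y,z=C[...,0],C[...,1],C[...,2]
for y0 in np.arange(-.06,.24,.02):
    k=(abs(y-y0)<.004)&(abs(x-.527)<.0195)&(z>.1)
    if k.sum()>3: print(round(y0,3),k.sum(),np.round([x[k].min(),x[k].max(),np.median(z[k]),z[k].max()],4),"line",round(.5333+.0423*(y0-.17),4))
im=pickle.load(open("s12.pkl","rb"))[0]["img"]; cv2.imwrite("pics/s12z.png",cv2.resize(im[140:300,170:450],None,fx=2.8,fy=2.8)[:,:,::-1])
E
```

```text
20.75 [ 0.52052848 -0.12913196  0.13703462] [0.72213784 0.69170667 0.00737866 0.00209021] [ 0.55412424 -1.26963377 -1.53388776] 0.015492682280410564
20.8 [ 0.52053151 -0.12873723  0.13701799] [0.72209621 0.6917495  0.00746982 0.00197157] [ 0.19205179  0.13370063 -0.98146993] 0.01579622824467327
yaw 87.54079063259813 [ 0.52053151 -0.12873723  0.13701799]
-0.06 354 [0.5208 0.5268 0.1469 0.1489] line 0.5236
-0.04 381 [0.5218 0.5275 0.1469 0.15  ] line 0.5244
-0.02 442 [0.5226 0.5286 0.1468 0.1489] line 0.5253
```

View pics/s12z.png

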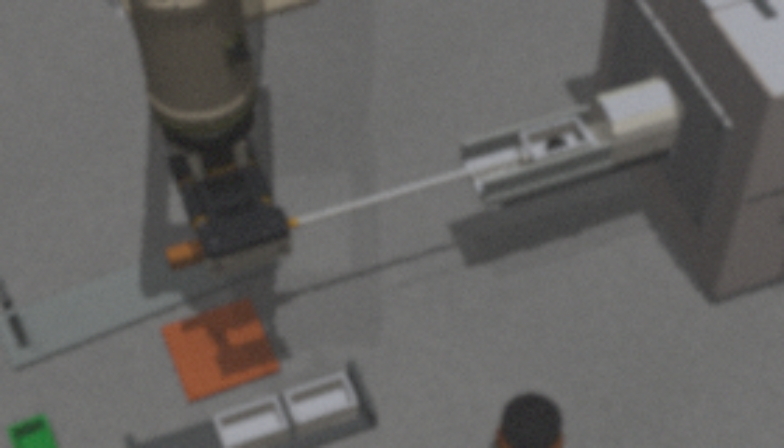

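The disc is against the boat and has moved it along; pellet still inside. Continue at about 4–5 cm/s.

Call:
{"method": "servo_tool", "body": {"motion": [0.0001,0.003,0,0,0.0003,0.007,0,0,0.0005,0.012,0,0,0.0007,0.017,0,0,0.0009,0.022,0,0,0.0011,0.027,0,0,0.0013,0.032,0,0,0.0015,0.036,0,0]}}

```text
t: 21.65
tcp_pos: [0.522, -0.0924, 0.137]
tool_rot: [0.722, 0.692, 0.007, 0.002]
wrist_force: [0.2, -2.0, -0.9]
finger_gap: 0.0156
```

Call:
{"method": "servo_tool", "body": {"motion": [0.0001,0.004,0,0,0.0003,0.009,0,0,0.0006,0.014,0,0,0.0008,0.019,0,0,0.001,0.024,0,0,0.0012,0.029,0,0,0.0014,0.034,0,0,0.0016,0.038,0,0]}}

```text
t: 22.45
tcp_pos: [0.5236, -0.0539, 0.137]
tool_rot: [0.722, 0.692, 0.007, 0.002]
wrist_force: [-0.5, -0.7, -2.0]
finger_gap: 0.0158
```

```bash
python3 shot.py wrist w13;python3 - <<'E'
from h import *
f,st=pickle.load(open("w13.pkl","rb")); C=cloud(f,st)
q=st["tool_rot"];print("yaw",2*np.degrees(np.arctan2(q[1],q[0])),st["tcp_pos"])
x,y,z=C[...,0],C[...,1],C[...,2]
for y0 in np.arange(0,.24,.02):
    k=(abs(y-y0)<.004)&(abs(x-.529)<.0145)&(z>.138)&(z<.16)
    if k.sum()>3: print(round(y0,3),k.sum(),np.round([x[k].min(),x[k].max(),np.median(z[k]),z[k].max()],4),"line",round(.5333+.0423*(y0-.17),4))
E
```

```text
22.45 [ 0.52363085 -0.05392382  0.13697224] [0.72189409 0.69196059 0.00746455 0.00193526] [-0.50345414 -0.73090399 -2.02208039] 0.01575790410547295
yaw 87.57428055700491 [ 0.52363085 -0.05392382  0.13697224]
0.0 650 [0.5183 0.5337 0.1484 0.1537] line 0.5261
0.02 357 [0.5241 0.53   0.1468 0.1492] line 0.527
0.04 385 [0.525  0.5307 0.1467 0.1486] line 0.5278
0.06 425 [0.5256 0.5318 0.1467 0.1488] line 0.5286
```

View pics/w13.png

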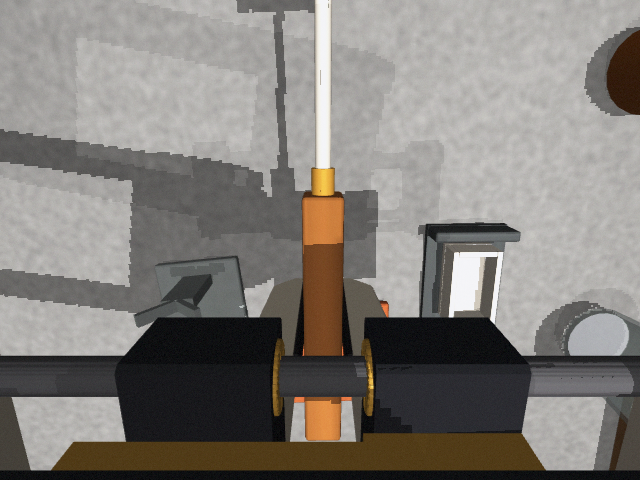

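Call:
{"method": "servo_tool", "body": {"motion": [0.0001,0.003,0,0,0.0002,0.006,0,0,0.0004,0.009,0,0,0.0005,0.012,0,0,0.0006,0.015,0,0,0.0008,0.018,0,0,0.0009,0.021,0,0,0.0009,0.022,0,0]}}

```text
t: 23.3
tcp_pos: [0.5246, -0.0311, 0.137]
tool_rot: [0.722, 0.692, 0.008, 0.002]
wrist_force: [1.0, -1.0, -0.5]
finger_gap: 0.0162
```

Call:
{"method": "servo_tool", "body": {"motion": [0,0.0005,0,0,0,0.001,0,0,0.0001,0.0015,0,0,0.0001,0.002,0,0,0.0001,0.0025,0,0,0.0001,0.003,0,0,0.0001,0.003,0,0,0.0001,0.003,0,0]}}

```text
t: 24.1
tcp_pos: [0.5247, -0.028, 0.137]
tool_rot: [0.722, 0.692, 0.008, 0.002]
wrist_force: [0.1, 1.1, -1.4]
finger_gap: 0.0157
```

Call:
{"method": "servo_tool", "body": {"motion": [0,0.0005,0,0,0,0.001,0,0,0.0001,0.0015,0,0,0.0001,0.002,0,0,0.0001,0.0025,0,0,0.0001,0.003,0,0,0.0001,0.0035,0,0,0.0001,0.0035,0,0]}}

```text
t: 24.9
tcp_pos: [0.5247, -0.0244, 0.137]
tool_rot: [0.722, 0.692, 0.008, 0.002]
wrist_force: [-0.2, 0.3, -0.9]
finger_gap: 0.016
```

Call:
{"method": "servo_tool", "body": {"motion": [0,0.0005,0,0,0,0.001,0,0,0.0001,0.0015,0,0,0.0001,0.002,0,0,0.0001,0.0025,0,0,0.0001,0.003,0,0,0.0001,0.0035,0,0,0.0001,0.0035,0,0]}}

```text
t: 25.7
tcp_pos: [0.5248, -0.0208, 0.137]
tool_rot: [0.722, 0.692, 0.008, 0.002]
wrist_force: [0.6, -0.4, -1.9]
finger_gap: 0.0156
```

Call:
{"method": "servo_tool", "body": {"motion": [0,0.0005,0,0,0,0.001,0,0,0.0001,0.0015,0,0,0.0001,0.002,0,0,0.0001,0.0025,0,0,0.0001,0.003,0,0,0.0001,0.0035,0,0,0.0001,0.0035,0,0]}}

```text
t: 26.5
tcp_pos: [0.5249, -0.0172, 0.137]
tool_rot: [0.722, 0.692, 0.008, 0.002]
wrist_force: [0.7, 1.2, -0.3]
finger_gap: 0.0156
```

Call:
{"method": "servo_tool", "body": {"motion": [0,0.0005,0,0,0,0.001,0,0,0.0001,0.0015,0,0,0.0001,0.002,0,0,0.0001,0.0025,0,0,0.0001,0.003,0,0,0.0001,0.0035,0,0,0.0001,0.0035,0,0]}}

```text
t: 27.3
tcp_pos: [0.525, -0.0136, 0.137]
tool_rot: [0.722, 0.692, 0.008, 0.002]
wrist_force: [0.6, -1.0, -0.4]
finger_gap: 0.0158
```

Call:
{"method": "servo_tool", "body": {"motion": [0,0.0005,0,0,0,0.001,0,0,0.0001,0.0015,0,0,0.0001,0.002,0,0,0.0001,0.0025,0,0,0.0001,0.003,0,0,0.0001,0.0035,0,0,0.0001,0.0035,0,0]}}

```text
t: 28.1
tcp_pos: [0.5252, -0.01, 0.137]
tool_rot: [0.722, 0.692, 0.008, 0.002]
wrist_force: [0.7, -0.3, -1.7]
finger_gap: 0.0155
```

Call:
{"method": "servo_tool", "body": {"motion": [0,0.0005,0,0,0,0.001,0,0,0.0001,0.0015,0,0,0.0001,0.002,0,0,0.0001,0.0025,0,0,0.0001,0.003,0,0,0.0001,0.0035,0,0,0.0001,0.0035,0,0]}}

```text
t: 28.9
tcp_pos: [0.5253, -0.0085, 0.1371]
tool_rot: [0.722, 0.692, 0.007, 0.003]
wrist_force: [-0.3, -11.3, -1.0]
finger_gap: 0.0158
```

Resistance of 11 N with motion blocked at an expected depth (~101 mm). Confirm with one gentle press.

Call:
{"method": "servo_tool", "body": {"motion": [0,0.0005,0,0,0,0.001,0,0,0.0001,0.0015,0,0,0.0001,0.002,0,0,0.0001,0.0025,0,0,0.0001,0.0025,0,0,0.0001,0.0025,0,0,0.0001,0.0025,0,0]}}

```text
t: 29.7
tcp_pos: [0.5255, -0.0085, 0.1373]
tool_rot: [0.722, 0.692, 0.005, 0.004]
wrist_force: [-1.3, -14.2, -1.3]
finger_gap: 0.0162
```

Solid stop, no motion. Withdraw along the line.

Call:
{"method": "servo_tool", "body": {"motion": [-0.0001,-0.004,0,0,-0.0006,-0.015,0,0,-0.0015,-0.035,0,0,-0.0025,-0.06,0,0,-0.0036,-0.085,0,0,-0.0047,-0.11,0,0,-0.0058,-0.135,0,0,-0.0068,-0.16,0,0]}}

```text
t: 30.5
tcp_pos: [0.5186, -0.1696, 0.1373]
tool_rot: [0.722, 0.692, 0.006, 0.004]
wrist_force: [-0.0, -0.1, -0.9]
finger_gap: 0.0158
```

Call:
{"method": "servo_tool", "body": {"motion": [-0.0013,-0.03,0,0,-0.0025,-0.06,0,0,-0.004,-0.09,0,0,-0.005,-0.11,0,0,-0.005,-0.118,0,0,-0.005,-0.118,0,0,-0.005,-0.118,0,0,-0.005,-0.118,0,0]}}

```text
t: 31.3
tcp_pos: [0.5137, -0.2864, 0.1372]
tool_rot: [0.722, 0.692, 0.006, 0.004]
wrist_force: [-0.2, 0.4, -1.4]
finger_gap: 0.0155
```

```bash
python3 shot.py wrist w14;python3 shot.py top t14; python3 shot.py scene s14; python3 - <<'E'
from h import *
f,st=pickle.load(open("w14.pkl","rb")); C=cloud(f,st); T=st["tcp_pos"]
q=st["tool_rot"];print("yaw",2*np.degrees(np.arctan2(q[1],q[0])),T)
def loc(fn,m0=None):
    f,st=pickle.load(open(fn,"rb")); C=cloud(f,st); R=Ro.from_quat(st["tool_rot"]).as_matrix(); L=(C-st["tcp_pos"])@R
    hsv=cv2.cvtColor(f["img"],cv2.COLOR_RGB2HSV)
    w=(hsv[...,1]<60)&(hsv[...,2]>110)&(abs(L[...,1])<.02)&(abs(L[...,2]+.008)<.03); w[170:]=0
    o=(abs(L[...,1])<.02)&(abs(L[...,2]+.008)<.03)&(hsv[...,1]>100); o[:160]=0; o[300:]=0
    print(fn,"ferrule/handle x range",np.percentile(L[o][:,0],[1,50,99]),"handle y",np.median(L[o][:,1]),"z",np.median(L[o][:,2]))
    for x0 in (.08,.1,.12,.14):
        k=w&(abs(L[...,0]-x0)<.006)
        if k.sum()>5: print(x0,k.sum(),np.round([np.median(L[k][:,1]),np.median(L[k][:,2])],4))
for n in ["w10.pkl","w11.pkl","w13.pkl","w14.pkl"]: loc(n)
E
```

```text
31.3 [ 0.51373157 -0.2864058   0.13715671] [0.72174946 0.69211831 0.00582652 0.00400155] [-0.16188481  0.38898191 -1.42921916] 0.015486577489956587
31.35 [ 0.51379651 -0.28642491  0.13728212] [0.72168951 0.69218037 0.00579431 0.00412447] [ 0.39917318  1.23418624 -1.72533298] 0.015728445832715918
31.4 [ 0.51375134 -0.28657153  0.13729551] [0.72171771 0.69215115 0.00574639 0.00416021] [ 0.39385442  0.00636227 -0.89853325] 0.016130856172201443
yaw 87.59879727563576 [ 0.51373157 -0.2864058   0.13715671]
w10.pkl ferrule/handle x range [0.0102684  0.03491724 0.05994561] handle y -0.0005788781745240166 z -0.015495047785718113
0.08 557 [-0.0006 -0.0097]
0.1 632 [-0.0005 -0.0095]
0.12 175 [-0.0005 -0.0093]
w11.pkl ferrule/handle x range [0.01006557 0.03508324 0.06025574] handle y 0.0006366270038161777 z -0.015060382870236613
0.08 554 [ 0.0006 -0.0092]
0.1 595 [ 0.0006 -0.009 ]
0.12 197 [ 0.0006 -0.0087]
w13.pkl ferrule/handle x range [0.01008733 0.03493454 0.06022279] handle y 0.0004656778032051778 z -0.015061162042808253
0.08 549 [ 0.0003 -0.0091]
0.1 598 [ 0.0006 -0.0089]
0.12 189 [ 0.0006 -0.0088]
w14.pkl ferrule/handle x range [0.01010169 0.03496364 0.0602409 ] handle y 0.00029617527754058164 z -0.015054999908577714
0.08 554 [ 0.0004 -0.0091]
0.1 596 [ 0.0006 -0.009 ]
0.12 172 [ 0.0002 -0.0088]
```

View pics/w14.png

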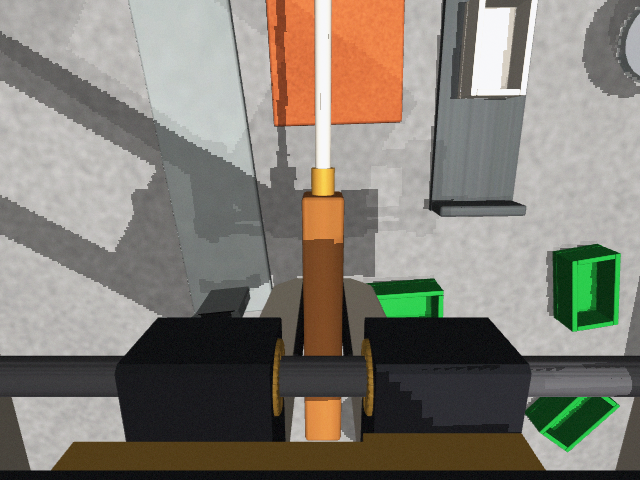

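View pics/t14.png

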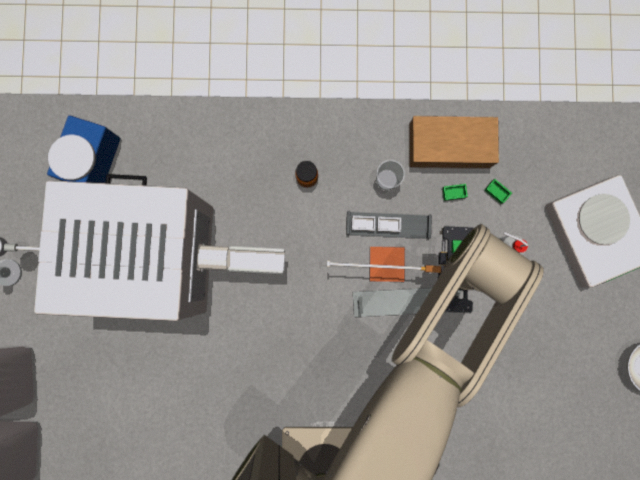

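Call:
{"method": "servo_tool", "body": {"motion": [-0.02,0,0,0.03,-0.045,0,0,0.06,-0.065,-0.0005,0,0.09,-0.074,-0.0005,-0.01,0.105,-0.0763,-0.0005,-0.03,0.105,-0.0763,-0.0005,-0.045,0.105,-0.0763,-0.0005,-0.05,0.105,-0.0763,-0.0005,-0.05,0.105]}}

```text
t: 32.25
tcp_pos: [0.4371, -0.2864, 0.086]
tool_rot: [0.684, 0.729, 0.006, 0.003]
wrist_force: [0.5, 0.3, -1.9]
finger_gap: 0.016
```

```bash
python3 shot.py wrist w15; python3 - <<'E'
from h import *
def axis(n):
    f,st=pickle.load(open(n+".pkl","rb")); C=cloud(f,st); hsv=cv2.cvtColor(f["img"],cv2.COLOR_RGB2HSV)
    R=Ro.from_quat(st["tool_rot"]).as_matrix(); L=(C-st["tcp_pos"])@R
    q=st["tool_rot"];print(n,"yaw",2*np.degrees(np.arctan2(q[1],q[0])),st["tcp_pos"])
    w=(abs(L[...,1])<.006)&(abs(L[...,2]+.008)<.02); w[165:]=0
    y=C[w][:,1]
    for y0 in np.arange(-.215,-.13,.02):
        k=w&(abs(C[...,1]-y0)<.005)
        if k.sum()>5: c=C[k]; print(round(y0,3),np.round([(c[:,0].min()+c[:,0].max())/2,np.percentile(c[:,2],90)],4))
axis("w10");axis("w15")
E
```

```text
32.25 [ 0.43713639 -0.2864258   0.0859744 ] [0.68431782 0.72915471 0.00593143 0.00271068] [ 0.47191818  0.26337602 -1.87444187] 0.015976889378494532
w10 yaw 93.61311638106835 [ 0.43794972 -0.2865779   0.0524456 ]
-0.215 [0.4326 0.0639]
-0.195 [0.4315 0.0638]
-0.175 [0.4303 0.0638]
w15 yaw 93.63375096146457 [ 0.43713639 -0.2864258   0.0859744 ]
-0.215 [0.4329 0.0966]
-0.195 [0.4316 0.0965]
-0.175 [0.4304 0.0964]
```

View pics/w15.png

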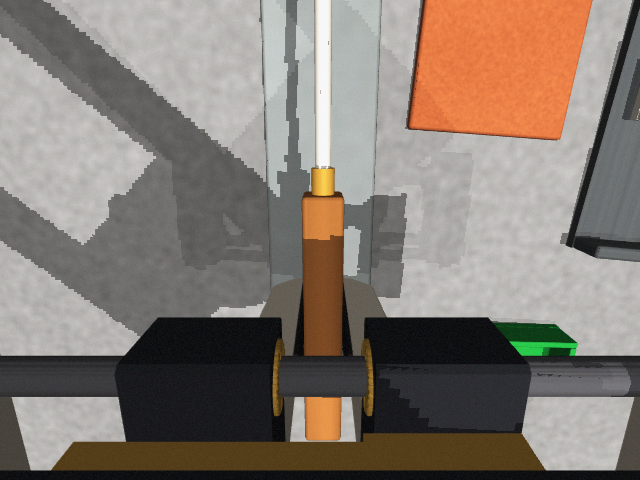

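Rod is within 0.3 mm of its original line. Lower it.

Call:
{"method": "servo_tool", "body": {"motion": [0,0,-0.008,0,0,0,-0.016,0,0,0,-0.023,0,0,0,-0.028,0,0,0,-0.031,0,0,0,-0.033,0,0,0,-0.0335,0,0,0,-0.0335,0]}}

```text
t: 33.1
tcp_pos: [0.4377, -0.2869, 0.0536]
tool_rot: [0.684, 0.729, 0.006, 0.004]
wrist_force: [-0.4, -0.0, -0.2]
finger_gap: 0.0159
```

Call:
{"method": "servo_tool", "body": {"motion": [0,0,-0.0005,0,0,0,-0.0005,0,0,0,-0.0005,0,0,0,-0.0005,0,0,0,0,0,0,0,0.02,0,0,0,0.06,0,0,0,0.1,0], "fingers": 0.05}}

```text
t: 33.9
tcp_pos: [0.437, -0.2863, 0.1539]
tool_rot: [0.684, 0.729, 0.006, 0.002]
wrist_force: [1.4, -0.7, 0.3]
finger_gap: 0.0497
```

Call:
{"method": "servo_tool", "body": {"motion": [0,0,0.03,0,0,0,0.06,0,0,0,0.06,0,0,0,0.06,0,0,0,0.06,0,0,0,0.06,0,0,0,0.06,0,0,0,0.06,0]}}

```text
t: 34.7
tcp_pos: [0.4366, -0.2861, 0.2131]
tool_rot: [0.684, 0.729, 0.006, 0.002]
wrist_force: [-0.2, -0.4, -0.9]
finger_gap: 0.05
```

```bash
python3 shot.py wrist w16; python3 shot.py scene s16; python3 shot.py top t16; python3 - <<'E'
from h import *
f,st=pickle.load(open("w16.pkl","rb")); C=cloud(f,st); hsv=cv2.cvtColor(f["img"],cv2.COLOR_RGB2HSV)
h,s,v=hsv[...,0],hsv[...,1],hsv[...,2]; x,y,z=C[...,0],C[...,1],C[...,2]
m=(h>5)&(h<22)&(s>120)&(x<.48)&(z>.06)&(z<.08); m[315:]=0
c=C[m]; print("handle",np.percentile(c[:,2],[5,50,95]),cv2.minAreaRect(c[:,:2].astype(np.float32)))
k=(s<60)&(v>140)&(abs(x-.428)<.025)&(z>.055)&(z<.075); k[315:]=0
for y0 in np.arange(-.22,-.05,.02):
    q=k&(abs(y-y0)<.004)
    if q.sum()>3: print("stem",round(y0,3),np.round([np.median(x[q]),z[q].max()],4))
f=pickle.load(open("t16.pkl","rb"))[0];C=cloud(f);x,y,z=C[...,0],C[...,1],C[...,2]
q=(abs(x-.425)<.03)&(z>.05)&(z<.085)&(y>-.04)&(y<.05); print("tip y",np.sort(y[q])[-5:])
E
```

```text
34.7 [ 0.43664647 -0.28605258  0.21307131] [0.68432676 0.72914984 0.0058884  0.00164736] [-0.24842351 -0.40966584 -0.90347293] 0.04998892286022288
34.75 [ 0.43672314 -0.28614199  0.21329924] [0.6843403  0.72913661 0.00589883 0.0018354 ] [-0.69921513 -0.23353746 -0.07183629] 0.04996440718116342
34.8 [ 0.43679991 -0.28619693  0.21348719] [0.68434027 0.7291362  0.00590078 0.00199308] [ 0.77717425  0.73665329 -0.02674132] 0.04986853727367638
handle [0.06603101 0.06835384 0.0695085 ] ((0.43788066506385803, -0.2862113416194916), (0.015241846442222595, 0.11929941922426224), 3.9949800968170166)
stem -0.22 [0.4339 0.0648]
stem -0.2 [0.4323 0.0648]
stem -0.18 [0.4309 0.0649]
stem -0.16 [0.4297 0.0649]
stem -0.14 [0.4283 0.0649]
stem -0.12 [0.4274 0.0646]
tip y [-0.00507548 -0.00507417 -0.00505877 -0.00505483 -0.00261127]
```

View pics/w16.png

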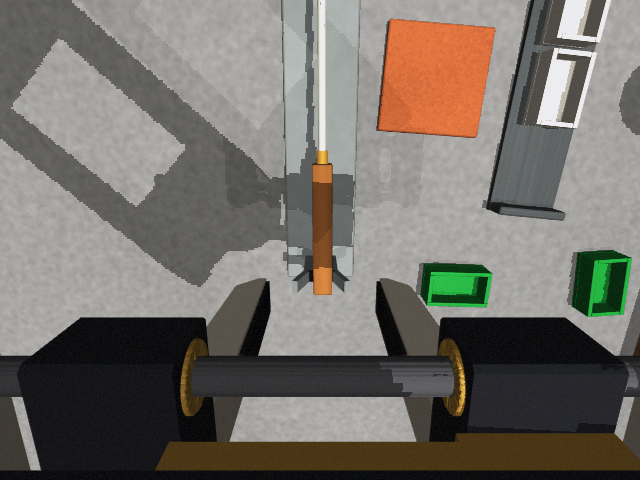

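View pics/s16.png

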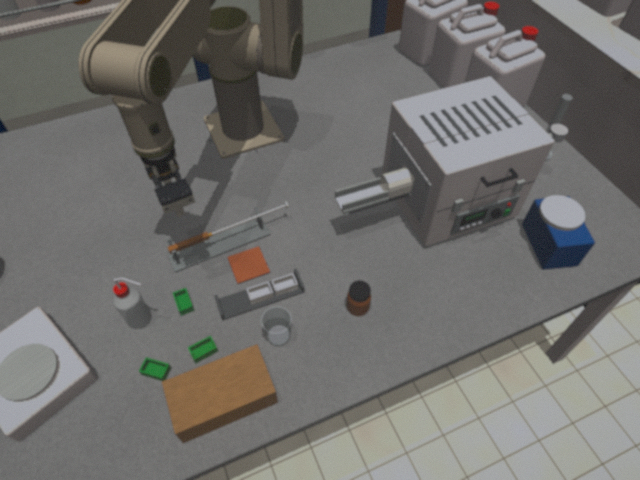

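The rod lies in both supports, within 1 mm of its first place, the trough is empty and the bystanders look unmoved. Hand in.

```bash
python3 -c "
from workcell import *
print(hand_in())"
```

```text
the job is handed in; nothing more can be done
None
```

I moved the loaded boat from the tray to the trough with a grip change on the tile. I then nudged it into the tube with the push rod until it met the stop, laid the rod back in its stand and handed in at about 35 s.

**Stop:** the boat slid with about 1–2 N or less. Motion then blocked with the boat's inner end about 101 mm behind the mouth. The wrist read 11 N there, and 14 N on a confirming press with no further movement. That is inside the 85–145 mm range.

**Rod:** it did not slip in the grip. After release it lay within about 1 mm of its first place: handle top at 68.4 mm (68.3 mm before), and the tip's position along the rod unchanged.

**Other objects:** the spare boats, wash bottle, beaker and jar look unmoved in the last wrist and scene pictures. I did not re-measure them.

**Not checked:** I could not see inside the tube. The boat's final seat against the stop rests on the force readings and the rod's reach. The pellet was last seen in the boat during the first part of the push, before the boat entered the tube.

No check failed. The largest disagreement was about 2 mm in the rod's line before pushing, which I corrected.

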